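Put the paint spreader away in its case and secure the lid

TASK

Draw the red-handled spreader out of the slanted drip stand and slide it gently, blade down, into the empty slot of the green case until it is fully home, and let go of it; don't drop it in. Then swing the white lid shut, and last turn the orange turnbutton a quarter turn, to its stop, so that its wing lies across the lid's tab. Leave the two spare spreaders and the bottles, cups and tape where they stand.

Things in the scene. Friction and masses are not known exactly. Their poses are not given: they have to be found in the camera images.
- spreader: Spreader to put away: steel blade 80 wide (its x) x 4 thick (y) x 85 long (z; lowest 10 mm only 68 wide), red grip bar 70 (x) x 16 (y) x 32 (z) along its top, spanning z = 85 to 117; about 130 g. Origin: middle of the blade's lower edge; z points from there to the grip. Starts in the slanted stand, z leaning 35 degrees from vertical.
- spreader_grip (a point): Centre of the red grip bar, 101 mm up the spreader's z from its origin.
- stand: Fixed wooden drip stand: base board 130 (x) x 100 (y) x 12 with a leaning slot between two cheeks (27 over both, 100 long). Origin: centre of the underside, z up. The slot lies in the stand's x-z plane; its upward direction is (-sin 35 deg, 0, cos 35 deg) in the stand's frame, leaning to the stand's -x (roughly world +y). Slot 86 long, 7 wide, 55 deep.
- stand_seat (a point): Middle of the floor of the stand's slanted slot, 45 mm above the stand's origin.
- case: Fixed green case: open box 110 (x) x 190 (y) x 90 high, walls 5; origin: centre of the underside, z up. In it three grey upright guides with slots along x, at y = -52, 0, +52; two hold spare spreaders, one is empty. White lid hinged on the far (+x) rim. Beside the +y wall a green boss (36 x 60 x 88 high, at x = 0) carries the orange turnbutton.
- slot: The empty guide in the case (any of the three places). Origin: middle of the slot's floor, z up, x along the slot. Slot 86 long (x), 7 wide (y), 50 deep, with flared lips from 50 to 59 mm above its floor, opening to about 20. A spreader fully home has its origin here, its grip 85 to 117 mm above the slot floor, above the case's rim.
- slot_mouth (a point): Middle of the empty slot's mouth, 50 mm above its floor.
- lid (a joint): Lid angle, rad: 0 = shut, grows as it opens; starts about upright (1.5 to 1.8); stiff hinge, stays where left, about 2 N at the free edge moves it. A white box-shaped cover 110 x 190 x 40 deep, open below; shut, its top is 130 mm above the table. From its +y side a tab 40 (x) x 24 (y) x 6 sticks out at rim level.
- lid_hinge (a point): Middle of the lid's hinge line, at the case's local (55, 0, 90) mm; the line runs along the case's y.
- lid_edge (a point): Middle of the lid's free edge on the outer face: in the lid 110 mm from the hinge line and 40 mm to the outer side. When shut it is at the case's local (-55, 0, 130) mm.
- turnbutton (a joint): Turnbutton angle, rad: 0 = released, wing along the case's x; grows counter-clockwise seen from above to its stop at 1.571 = secured, wing along the case's y, over the lid's tab. Stiff, stays where it is left.
- turnbutton_fin (a point): Middle of the turnbutton's upright finger fin, on its vertical axis, at the case's local (0, 137, 122) mm. The fin is orange, 50 long x 10 thick, from 106 to 138 mm above the table; below it lies the wing, 64 x 14, 98 to 106 mm above the table.
- spare_a: Spare spreader with black grip, same size as the red one, standing in another guide of the case; leave alone. Origin: middle of the blade's lower edge.
- spare_b: Second spare spreader with black grip, as spare_a; leave alone.
- squeeze_bottle: white squeeze bottle with red cap, 54 dia x 130 tall mm, a bystander. Origin: centre of the underside.
- paint_jar: amber glass paint jar, 60 dia x 75 tall mm, a bystander. Origin: centre of the underside.
- mixing_cup: clear plastic mixing cup, 72 dia x 45 tall mm, a bystander. Origin: centre of the underside.
- tape_roll: yellow roll of masking tape lying flat, 100 dia x 24 tall mm, a bystander. Origin: centre of the underside.
- reducer_can: steel can with blue label, 70 dia x 120 tall mm, a bystander. Origin: centre of the underside.
- rinse_cup: white rinse cup, 80 dia x 80 tall mm, a bystander. Origin: centre of the underside.
There are look-alikes about, which are no part of the job. Leave any turquoise look-alike of the spreader alone.

How it is judged (in metres and radians):
On the way, in this order (a step that is already met when the one before it is completed fails the run):
1. the spreader is drawn out of the slanted stand (distance between spreader and stand_seat above 0.09 m), for 0.1 s.
2. the spreader stands fully home in the empty slot, released (horizontal distance between spreader and slot below 0.007 m and z of spreader in the frame of slot between -0.006 and 0.006 m and angle between the z axis of spreader and the z axis of slot, either way round below 0.1 rad and angle between spreader's own z axis and vertical below 0.1 rad and angle between the x axis of spreader and the x axis of slot, either way round below 0.1 rad and linear speed of spreader below 0.02 m/s and contact force between the fingers and spreader below 0.05 N), for 0.2 s.
3. the lid is shut (value of joint lid below 0.06 rad), for 0.1 s.
4. the turnbutton is turned across the lid's tab (value of joint turnbutton above 1.3 rad), for 0.1 s.
At the end, for the whole second after the job is handed in: Red spreader home in the once empty slot (7 mm sideways, 6 mm height, 0.1 rad, either way round), released, at rest; lid under 0.06 rad; turnbutton over 1.3 rad; spare spreaders within 20 mm, bottles, cups and tape within 30 mm of their starts (all of step 2 and value of joint lid below 0.06 rad and value of joint turnbutton above 1.3 rad and distance of each of spare_a, spare_b from where it was at the start of the episode below 0.02 m and distance of each of squeeze_bottle, paint_jar, mixing_cup, tape_roll, reducer_can, rinse_cup from where it was at the start of the episode below 0.03 m); the robot touches nothing.
It fails at once if the spreader was dropped into the slot (faster than 0.5 m/s inside it) (horizontal distance between spreader and slot below 0.03 m and z of spreader in the frame of slot below 0.045 m and linear speed of spreader above 0.5 m/s).
It fails at once if a spare spreader was displaced by more than 20 mm (distance of any of spare_a, spare_b from where it was at the start of the episode above 0.02 m).
It fails at once if a bottle, cup or the tape was displaced by more than 30 mm (distance of any of squeeze_bottle, paint_jar, mixing_cup, tape_roll, reducer_can, rinse_cup from where it was at the start of the episode above 0.03 m).
It also fails if it takes over 67 s, if anything falls off the work surface, if the arm or the gripper's body presses on something with over 40 N, if the wrist force passes 120 N, or if a joint passes its speed limit or range.

ROBOT

A 6-joint arm with a two-finger parallel gripper is mounted at the origin on the work surface. World frame = base frame: x ahead of the robot, y to its left, z up, the work surface at z = 0. Lengths are in mm, angles in rad, forces in N, time in s.
With the tool pointing down it reaches from about 400 to 925 mm from the base axis. Payload 12.5 kg.
Tool frame: the origin (TCP) lies at the very end of the fingers, on their centre line; the grasp point (between the pads) lies 19 mm behind it (tcp_to_grasp is the z of the grasp point in the tool frame, in mm); z points along the fingers, x is the direction in which the jaws open and shut, and the axes are right-handed (so a half turn about z gives the same grasp; the last joint's range is limited). The gripper opens to 95 mm and grips with 3 to 60 N. Pads are 20 mm wide; open, the fingers measure 119 mm over their backs; the gripper's body (75 mm by 180 mm) begins 59 mm behind the grasp point.
Start: joints at [1.092, 0.491, 1.559, -0, 1.092, -0.106], TCP at [227.626, 582.096, 186.361] pointing down, gripper open.
Joint ranges: [-3.1, 3.1], [-0.84, 2.19], [0.05, 2.79], [-1.13, 4.28], [0.06, 2.93], [-2.69, 2.69]. Speed limits (rad/s): [2.22, 2.22, 2.79, 3.14, 3.14, 3.14].

INTERFACE

Orientations are given as [roll, pitch, yaw] about the fixed x, y, z axes, in that order (R = Rz(yaw) Ry(pitch) Rx(roll)).
In Python, from cell import state, read_camera, camera_info, job_done, tcp_to_grasp gives the robot as it stands. The module is installed in compiled form; this text tells all that it offers.
- The arm moves only by the tool servo_tool, never from a script. Its argument "rows" is a list of rows, each a list of 7 numbers: the turn, a rotation vector about the tool's x, y, z in degrees, then the shift along the tool's x, y, z in m, then the finger opening in m, from 0 to 0.0951. A call has 1 to 12 rows; each row is the pose to reach, as a shift and turn from the pose commanded when the call began, along the tool's axes at that moment; what a row does not reach only later rows make up. A row lasts 1/8 s, in which the tool goes at most 62.5 mm and 10.7 degrees, less where a joint would pass 70% of its speed; a pose out of reach is approached as far as the arm can. A call with a gripper value outside its range is refused whole. The fingers move at their own pace and stop on an object; the grip force is fixed at half the most. Time passes only in rows, so rows that repeat a pose let the fingers close. It gives the time, the measured TCP pose, the force and the opening at its end, in the units of the state.
- state(): the state, without advancing time (a new reading comes with each control period).
- read_camera(name): name is "scene" or "top"; returns the picture (420x560x3 uint8, red, green, blue); there is no depth.
- camera_info(name): a dict with "vfov" (degrees; the focal length in pixels is half the picture's height over the tangent of half this angle, whatever the lens; pixels are square), "cx", "cy" (the principal point, pixels), "R" (3x3) and "t" (3): a world point X has camera coordinates R X + t. Camera axes: x right, y down, z forward; pixel columns grow to the right and rows downward; lengths in mm; the calibration is good to about 2 mm. A picture is of the moment at which its call begins. camera_info takes no time and is no camera call.
- job_done(): hands the job in, once; it reports no verdict.
The state is a dict: "t": time; "joints": joint angles; "qvel": joint speeds; "tau": joint torques, N m; "eef_pos": TCP position; "tcp_rot": TCP orientation; "ft_force": force on the tool from outside, world axes, zero at the start; "moment": the same for the moment, N m; "opening": opening from 0.0 (shut) to 1.0 (fully open).
Only numpy, scipy, OpenCV 4.12 (cv2) and the standard library are available. Lean on these libraries where they do the work, as an engineer would, in place of code of your own. Each camera call takes 0.05 s, during which the arm holds its last target.

## Working session

There is one attempt and no reset: what is moved stays moved. The work goes in short steps, Python scripts to look and compute and a tool call to move; the robot and the scene stay as the last step left them, time stands still between calls to the robot, and variables do not carry over. Pictures are saved under pics/ and viewed, and the job is handed in when it is done.

Besides the shell and the picture viewer there is one more tool, called after "Call:" in YAML: its name, and indented under it one key for each argument. servo_tool: Moves the arm, as the interface text tells. Its arguments: {"type":"object","properties":{"rows":{"type":"array","items":{"type":"array","items":{"type":"number"}}}},"required":["rows"]}

I'll start by looking at the state and both camera pictures.

```bash
mkdir -p pics
cat > h.py <<'E'
import numpy as np, cv2
from cell import state, read_camera, camera_info, job_done, tcp_to_grasp
def snap(name, fn):
    im=read_camera(name); cv2.imwrite('pics/'+fn, im[:,:,::-1]); np.save('pics/'+fn+'.npy',im); return im
def cam(name):
    c=camera_info(name); R=np.array(c['R']);t=np.array(c['t']);f=210/np.tan(np.radians(c['vfov'])/2)
    return R,t,f,c['cx'],c['cy']
def proj(name,X):
    R,t,f,cx,cy=cam(name); X=np.atleast_2d(X); c=X@R.T+t; return np.c_[cx+f*c[:,0]/c[:,2],cy+f*c[:,1]/c[:,2]]
def ray(name,uv):
    R,t,f,cx,cy=cam(name); d=R.T@np.array([(uv[0]-cx)/f,(uv[1]-cy)/f,1.]); return -R.T@t, d/np.linalg.norm(d)
def onz(name,uv,z):
    o,d=ray(name,uv); return o+d*(z-o[2])/d[2]
def tri(uv1,uv2,n1='scene',n2='top'):
    o1,d1=ray(n1,uv1);o2,d2=ray(n2,uv2)
    A=np.c_[d1,-d2]; s=np.linalg.lstsq(A,o2-o1,rcond=None)[0]
    p,q=o1+s[0]*d1,o2+s[1]*d2
    return (p+q)/2,np.linalg.norm(p-q)
E
python3 - <<'E'
from h import *
s=state(); print({k:np.round(v,3) for k,v in s.items()}); print(tcp_to_grasp)
for n in('scene','top'):
    i=snap(n,n+'0.png'); c=camera_info(n); print(n,c['vfov'],c['cx'],c['cy'],i.shape); R,t,*_=cam(n); print(np.round(-R.T@t,1), np.round(R,3).tolist(), [k for k in c])
E
```

```text
{'t': np.float64(0.0), 'joints': array([ 1.092,  0.492,  1.559, -0.   ,  1.092, -0.106]), 'qvel': array([-0.001,  0.001, -0.   ,  0.   ,  0.   , -0.001]), 'tau': array([ 1.0000e-03, -6.1266e+01, -2.5818e+01,  6.9000e-02,  4.8000e-02,
       -0.0000e+00]), 'eef_pos': array([227.486, 581.799, 185.755]), 'tcp_rot': array([-3.141e+00,  1.000e-03,  1.198e+00]), 'ft_force': array([-0.587, -0.77 , -0.132]), 'moment': array([ 0.029,  0.006, -0.013]), 'opening': np.float64(1.001)}
-18.8
scene 42.86730839908623 281.29845567545846 201.88820391855958 (420, 560, 3)
[1327.7  320.2 1307.2] [[-0.335, 0.942, -0.002], [0.748, 0.264, -0.608], [-0.573, -0.205, -0.794]] ['vfov', 'cx', 'cy', 'R', 't']
top 52.2603687587534 276.98662215018203 210.2002858173262 (420, 560, 3)
[ 258.7   14.6 1202.7] [[-0.023, -1.0, -0.009], [-0.984, 0.024, -0.178], [0.178, 0.005, -0.984]] ['vfov', 'cx', 'cy', 'R', 't']
```

View pics/scene0.png

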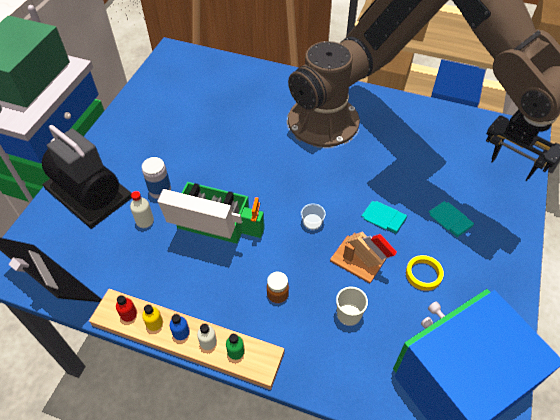

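View pics/top0.png

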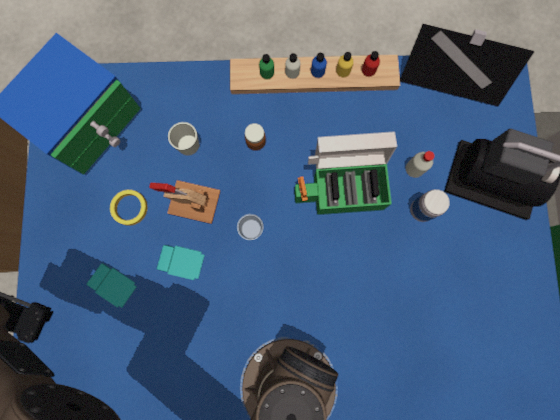

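The scene shows the stand with red grip near scene (383,245)/top (163,187) and the case near scene (212,212)/top (353,187). I'll zoom on both.

Run:
```python
from h import *
for n,x,y,w,h in(('scene',150,170,130,85),('scene',300,190,150,130),('top',290,120,120,100),('top',110,110,140,110)):
    i=np.load(f'pics/{n}0.png.npy')[y:y+h,x:x+w,::-1]; k=min(800//w,600//h); cv2.imwrite(f'pics/z_{n}_{x}.png',cv2.resize(i,None,fx=k,fy=k,interpolation=cv2.INTER_CUBIC)); print(n,x,y,k)
```

```text
scene 150 170 6
scene 300 190 4
top 290 120 6
top 110 110 5
```

View pics/z_scene_150.png

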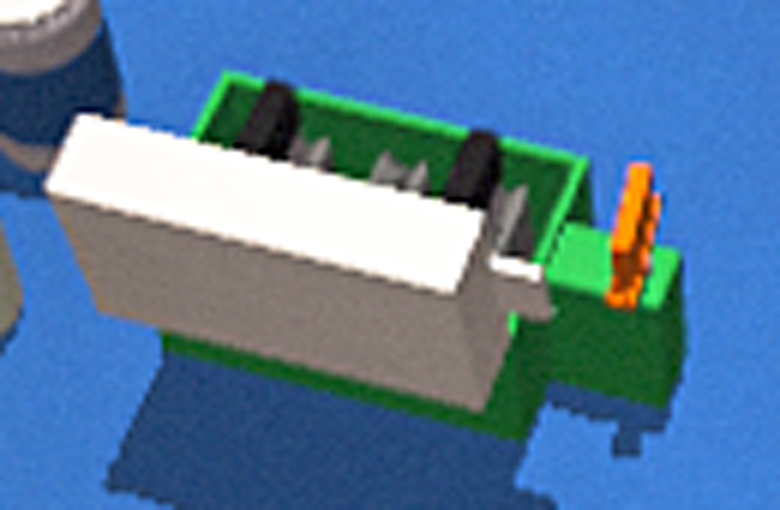

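View pics/z_scene_300.png

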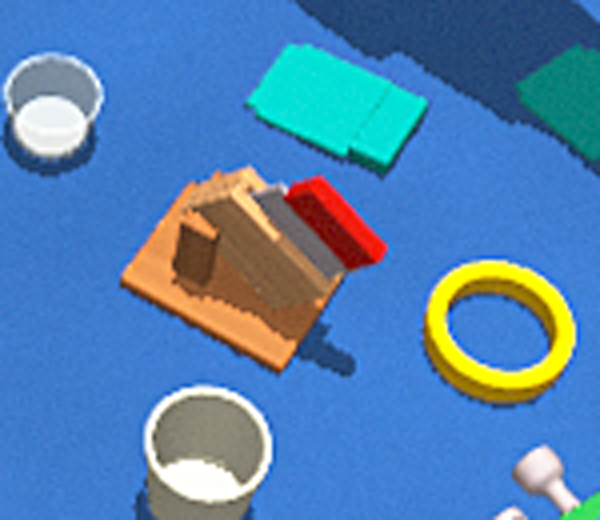

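View pics/z_top_290.png

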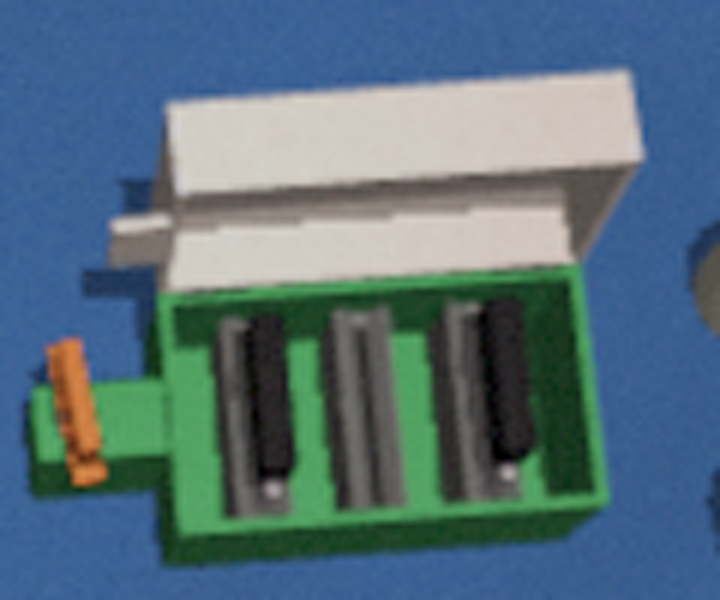

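View pics/z_top_110.png

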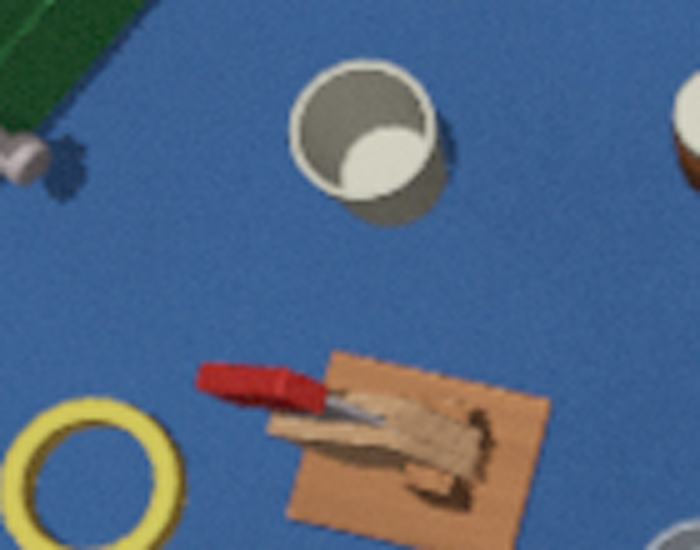

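Middle guide is the empty one; the red grip leans left in the top view (crop (260,387)). Now I measure stand, grip and case from the masks.

Run:
```python
from h import *
T=np.load('pics/top0.png.npy');S=np.load('pics/scene0.png.npy')
for n,I,pts in(('top',T,[(205,195),(210,212),(172,208),(193,203),(165,188),(140,190),(335,220),(353,203),(305,191),(352,160),(352,146)]),('scene',S,[(340,255),(365,264),(355,243),(383,245),(215,238),(240,225),(256,207),(195,205),(195,222)])):
    for u,v in pts: print(n,(u,v),I[v,u])
def mask(I,f): 
    a=I.astype(int); return f(a[...,0],a[...,1],a[...,2]).astype(np.uint8)
def inwin(m,w):
    o=np.zeros_like(m); x0,y0,x1,y1=w; o[y0:y1,x0:x1]=m[y0:y1,x0:x1]; return o
# stand board
for n,I,w in(('top',T,(150,165,235,235)),('scene',S,(320,220,410,290))):
    m=inwin(mask(I,lambda r,g,b:(r>110)&(r-g>0.33*r)&(g-b>15)&(g>0.4*r)),w)
    print(n,m.sum()); cv2.imwrite(f'pics/m_{n}_board.png',cv2.resize(m[w[1]:w[3],w[0]:w[2]]*255,None,fx=6,fy=6,interpolation=0))
    ys,xs=np.nonzero(m); P=np.array([onz(n,(x,y),12)[:2] for x,y in zip(xs,ys)],np.float32)
    print(n,'board rect',cv2.minAreaRect(P), P.shape)
# red grip
for n,I,w in(('top',T,(140,175,190,200)),('scene',S,(365,225,405,262))):
    m=inwin(mask(I,lambda r,g,b:(r>90)&(g<0.35*r)&(b<0.35*r)),w)
    ys,xs=np.nonzero(m); print(n,'red',m.sum(),xs.mean(),ys.mean(),cv2.minAreaRect(np.c_[xs,ys].astype(np.float32)))
    cv2.imwrite(f'pics/m_{n}_red.png',cv2.resize(I[w[1]:w[3],w[0]:w[2],::-1],None,fx=14,fy=14,interpolation=cv2.INTER_CUBIC))
```

```text
top (205, 195) [103  74  51]
top (210, 212) [170 120  82]
top (172, 208) [167 115  78]
top (193, 203) [157 109  74]
top (165, 188) [175  55  49]
top (140, 190) [ 63  99 150]
top (335, 220) [ 59  95 146]
top (353, 203) [60 60 58]
top (305, 191) [205 129  67]
top (352, 160) [209 203 195]
top (352, 146) [210 204 197]
scene (340, 255) [244 161  92]
scene (365, 264) [124  82  53]
scene (355, 243) [128  94  62]
scene (383, 245) [114  11   4]
scene (215, 238) [ 31  81 104]
scene (240, 225) [23 80 42]
scene (256, 207) [115  47  10]
scene (195, 205) [254 254 251]
scene (195, 222) [132 121 113]
top 13
top board rect ((514.0287475585938, 244.37643432617188), (139.32720947265625, 56.567352294921875), 40.376625061035156) (13, 2)
scene 656
scene board rect ((500.9630432128906, 259.5045471191406), (128.65272521972656, 118.48875427246094), 75.33516693115234) (656, 2)
top red 144 162.47916666666666 186.78472222222223 ((162.19000244140625, 186.66998291015625), (24.607318878173828, 6.646804332733154), 8.130102157592773)
scene red 267 383.2958801498127 245.32584269662922 ((383.2076721191406, 245.30831909179688), (27.52686882019043, 10.40029525756836), 47.290611267089844)
```

```bash
cat >> h.py <<'E'
def zoom(I,w,k,fn,step=10):
    x0,y0,x1,y1=w; z=cv2.resize(I[y0:y1,x0:x1,::-1],None,fx=k,fy=k,interpolation=cv2.INTER_CUBIC)
    for x in range(-(-x0//step)*step,x1,step):
        X=int((x+.5-x0)*k); cv2.line(z,(X,0),(X,6),(255,255,255),1); cv2.putText(z,str(x),(X-12,18),0,.4,(255,255,255),1)
    for y in range(-(-y0//step)*step,y1,step):
        Y=int((y+.5-y0)*k); cv2.line(z,(0,Y),(6,Y),(255,255,255),1); cv2.putText(z,str(y),(8,Y+4),0,.4,(255,255,255),1)
    cv2.imwrite('pics/'+fn,z)
E
python3 - <<'E'
from h import *
T=np.load('pics/top0.png.npy');S=np.load('pics/scene0.png.npy')
zoom(T,(145,170,230,230),9,'g_top_stand.png'); zoom(S,(325,220,405,290),8,'g_sc_stand.png')
zoom(T,(290,130,400,220),7,'g_top_case.png'); zoom(S,(155,175,275,255),6,'g_sc_case.png')
zoom(S,(440,60,560,200),4,'g_sc_grip.png')
E
```

```text
(no output)
```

View pics/g_top_stand.png

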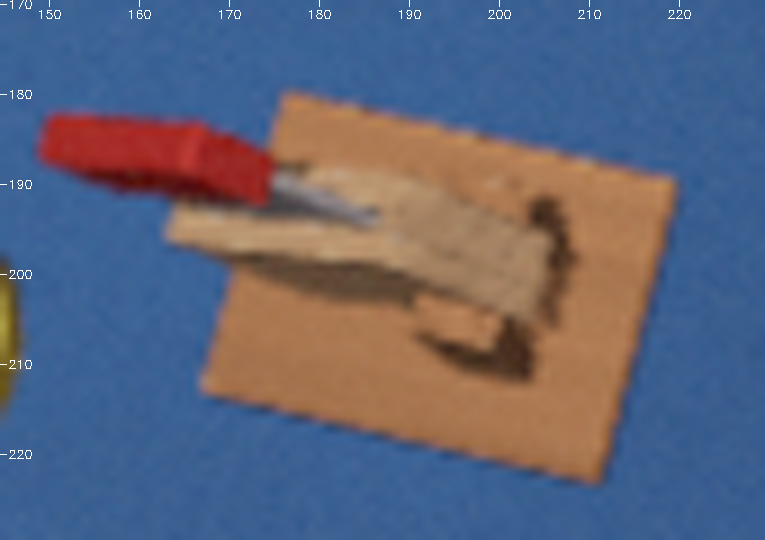

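View pics/g_sc_stand.png

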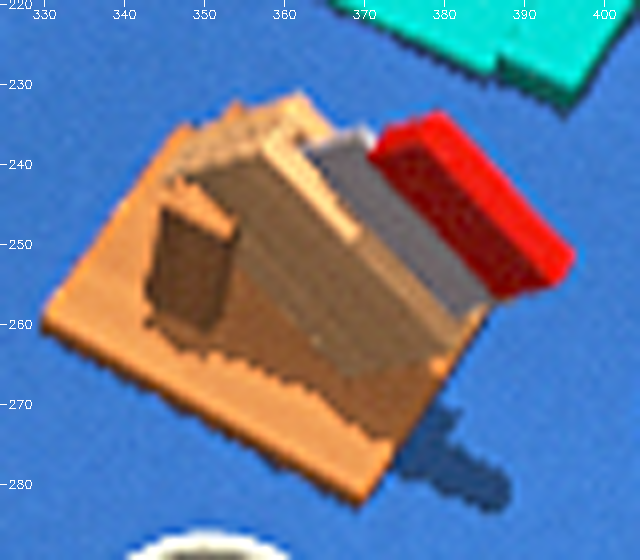

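View pics/g_top_case.png

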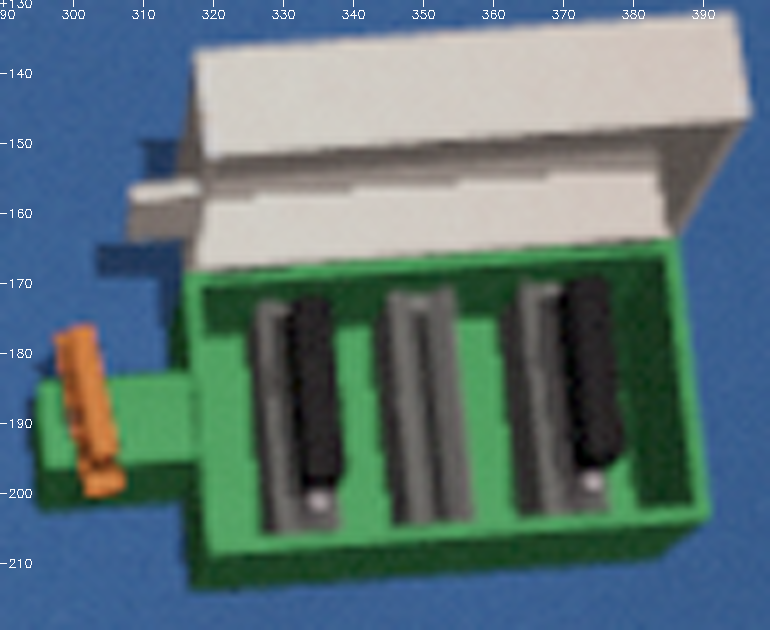

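View pics/g_sc_grip.png

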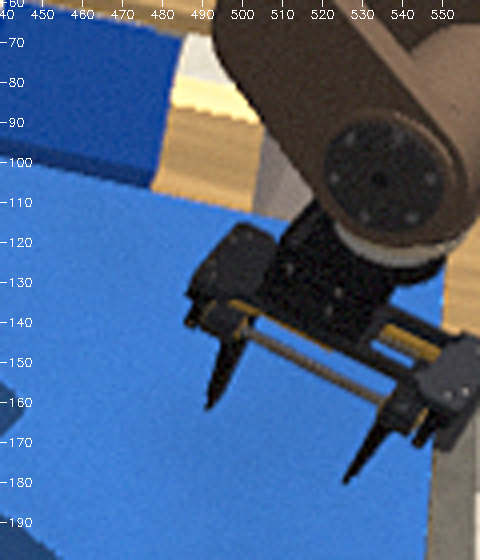

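The top crop shows the board's corners at about (176,180), (220,189.5), (211,223), (167,212.5); the gripper's long body side lies along the jaw direction. Computing poses.

Run:
```python
from h import *
A=[(176.2,179.7),(219.8,189.5),(211.2,222.8),(167.1,212.2)]
P=np.array([onz('top',p,12) for p in A]); print('board top',P.round(1)); print('sides',[np.linalg.norm(P[i]-P[(i+1)%4]).round(1) for i in range(4)],'centre',P.mean(0).round(1))
d=(P[1]-P[0]+P[2]-P[3]); print('stand +x yaw',np.degrees(np.arctan2(d[1],d[0])))
# scene: corners read: left (330,259.5), bottom (369,281.5)
B=[(329.7,259.3),(369.2,281.5)]
Q=np.array([onz('scene',p,12) for p in B]); print('scene corners',Q.round(1),np.linalg.norm(Q[0]-Q[1]))
# case rim top view
C=[(290+183/7-.5,130+272/7-.5),(290+678/7-.5,130+237/7-.5),(290+708/7-.5,130+518/7-.5),(290+207/7-.5,130+556/7-.5)]
P=np.array([onz('top',p,90) for p in C]); print(np.round(C,1)); print('rim',P.round(1)); print('sides',[np.linalg.norm(P[i]-P[(i+1)%4]).round(1) for i in range(4)],'centre',P.mean(0).round(1))
d=P[0]-P[1]+P[3]-P[2]; print('case +y yaw',np.degrees(np.arctan2(d[1],d[0])))
d=P[0]-P[3]+P[1]-P[2]; print('case +x yaw',np.degrees(np.arctan2(d[1],d[0])))
```

```text
board top [[570.2 308.   12. ]
 [538.3 182.7  12. ]
 [442.7 206.9  12. ]
 [476.1 332.   12. ]]
sides [np.float64(129.3), np.float64(98.6), np.float64(129.5), np.float64(97.2)] centre [506.8 257.4  12. ]
stand +x yaw -104.61047337068288
scene corners [[540.  182.8  12. ]
 [571.9 304.7  12. ]] 126.00140005834334
[[315.6 168.4]
 [386.4 163.4]
 [390.6 203.5]
 [319.1 208.9]]
rim [[ 571.8  -86.    90. ]
 [ 580.9 -276.4   90. ]
 [ 470.9 -280.2   90. ]
 [ 460.9  -90.7   90. ]]
sides [np.float64(190.6), np.float64(110.2), np.float64(189.7), np.float64(111.1)] centre [ 521.1 -183.3   90. ]
case +y yaw 92.87768908553578
case +x yaw 2.2251808563188193
```

View pics/g_sc_case.png

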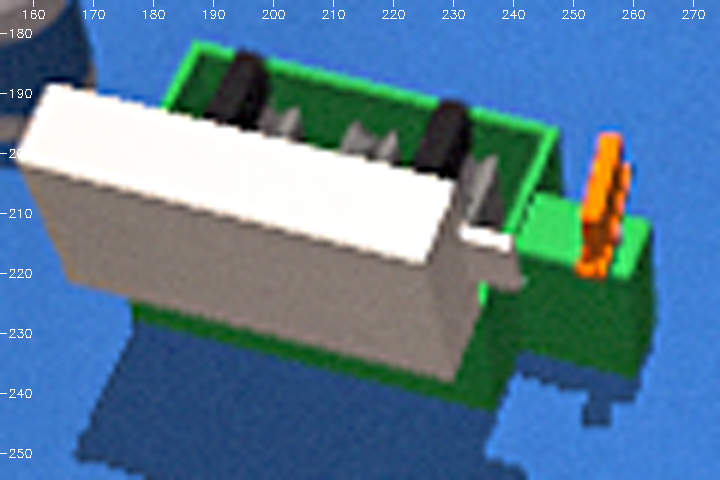

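Run:
```python
from h import *
T=np.load('pics/top0.png.npy');S=np.load('pics/scene0.png.npy')
for a,b,nm in(((188,181.3),(390.6,203.5),'rim -x-y'),((247.2,195.8),(319.1,208.9),'rim -x+y')): print(nm,*[np.round(q,1) for q in tri(a,b)])
# spreader prediction from board
def pred(c,yaw):
    xs=np.array([np.cos(yaw),np.sin(yaw),0]);ys=np.array([-np.sin(yaw),np.cos(yaw),0]);z=np.array([0,0,1.])
    a=np.radians(35);up=-np.sin(a)*xs+np.cos(a)*z; sx=np.cos(a)*xs+np.sin(a)*z
    seat=c+45*z
    return seat,up,sx,ys
c=np.array([506.8,257.4,0]); seat,up,sx,ys=pred(c,np.radians(-104.6))
print('grip',(seat+101*up).round(1),'up',up.round(3),'sx',sx.round(3),'ys',ys.round(3))
cor=np.array([seat+h*up+i*35*sx+j*8*ys for h in(85,117) for i in(-1,1) for j in(-1,1)])
for n,I,w,k in(('top',T,(145,170,230,230),9),('scene',S,(325,220,405,290),8)):
    z=cv2.resize(I[w[1]:w[3],w[0]:w[2],::-1],None,fx=k,fy=k,interpolation=cv2.INTER_CUBIC)
    for p in proj(n,cor): cv2.circle(z,(int((p[0]+.5-w[0])*k),int((p[1]+.5-w[1])*k)),3,(255,255,0),-1)
    hull=cv2.convexHull(proj(n,cor).astype(np.float32)); M=cv2.moments(hull); print(n,'pred hull centroid',M['m10']/M['m00'],M['m01']/M['m00'],cv2.contourArea(hull),cv2.minAreaRect(hull))
    cv2.imwrite(f'pics/ov_{n}.png',z)
```

```text
rim -x-y [ 470.4 -279.2   91.5] 1.0
rim -x+y [461.4 -92.5  90.1] 3.5
grip [521.4 313.5 127.7] up [0.145 0.555 0.819] sx [-0.206 -0.793  0.574] ys [ 0.968 -0.252  0.   ]
top pred hull centroid 163.11011041341303 186.94234966049777 219.98293150193058 ((163.0455322265625, 186.85733032226562), (28.200531005859375, 9.250020027160645), 5.048274040222168)
scene pred hull centroid 382.8578212160564 244.67880097541314 336.1982260076329 ((382.93975830078125, 244.74794006347656), (30.360849380493164, 12.189298629760742), 47.145545959472656)
```

View pics/ov_top.png

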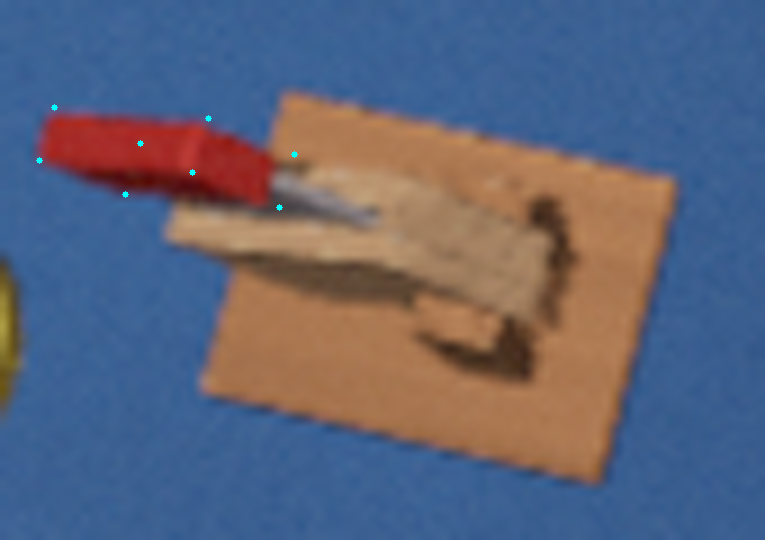

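View pics/ov_scene.png

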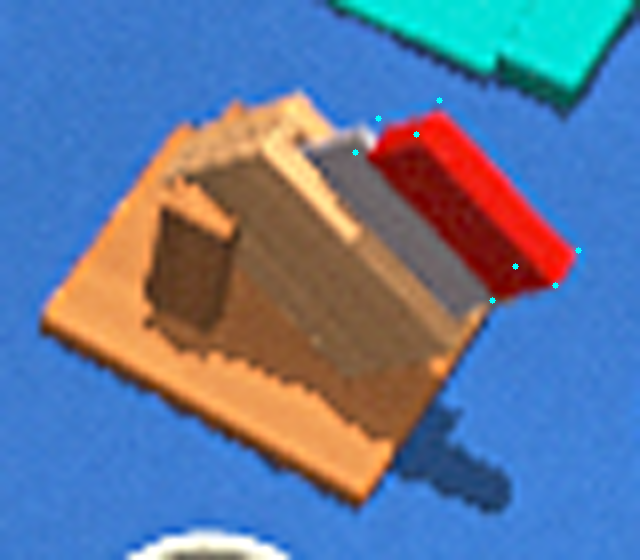

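Run:
```python
from h import *
a=np.radians(35)
t=lambda X,Y:(145+X/9-.5,170+Y/9-.5); s=lambda X,Y:(325+X/8-.5,220+Y/8-.5)
R={}
for nm,sc,tp in(('-x+y',s(575,250),t(45,115)),('+x+y',s(441,113),t(207,123)),('-x-y',s(555,287),t(38,157)),('+x-y',s(418,140),t(192,172))):
    R[nm]=tri(sc,tp); print(nm,R[nm][0].round(1),R[nm][1].round(1))
m=np.mean([R[k][0] for k in R],0); print('top-face centre',m.round(1)); up=np.array([.145,.555,.819]); print('grip centre',(m-16*up).round(1))
d=R['+x+y'][0]-R['-x+y'][0]+R['+x-y'][0]-R['-x-y'][0]; print('sx dir',(d/np.linalg.norm(d)).round(3), np.linalg.norm(d)/2)
# fin of turnbutton, from top
fin=[(290+75/7-.5,130+326/7-.5),(290+104/7-.5,130+470/7-.5)]
for p in fin: print('fin end',onz('top',p,138).round(1))
c=np.array([521.1,-183.3,0]); y=np.radians(2.7); Rz=np.array([[np.cos(y),-np.sin(y)],[np.sin(y),np.cos(y)]])
for nm,l in(('fin',(0,137)),('hinge',(55,0)),('edge shut',(-55,0))): print(nm,(c[:2]+Rz@np.array(l)).round(1))
# guide ends at z~? slot edges in top: guide middle ends
for p in((290+418/7-.5,130+292/7-.5),(290+432/7-.5,130+521/7-.5)): print('mid guide ends @60',onz('top',p,62).round(1))
# lid
for nm,p in(('lid free outer +y',(290+195/7-.5,130+50/7-.5)),('lid free outer -y',(290+735/7-.5,130+12/7-.5)),('lid free inner +y',(290+205/7-.5,130+157/7-.5)),('lid free inner -y',(290+750/7-.5,130+117/7-.5))): print(nm,p,onz('top',p,200).round(1))
L=[((155+50/6-.5,175+85/6-.5),(290+750/7-.5,130+117/7-.5)),((155+20/6-.5,175+160/6-.5),(290+735/7-.5,130+12/7-.5)),((155+457/6-.5,175+182/6-.5),(290+205/7-.5,130+157/7-.5)),((155+425/6-.5,175+263/6-.5),(290+195/7-.5,130+50/7-.5))]
for l in L: print('lid corner tri',*[np.round(q,1) for q in tri(*l)])
```

```text
-x+y [532.8 348.8 133.7] 4.0
+x+y [520.1 294.8 168.1] 7.5
-x-y [528.5 352.3 107.4] 8.7
+x-y [513.7 297.1 145.4] 8.1
top-face centre [523.8 323.3 138.6]
grip centre [521.5 314.4 125.5]
sx dir [-0.205 -0.816  0.541] 66.9294374236888
fin end [538.9 -41.3 138. ]
fin end [484.8 -50.1 138. ]
fin [514.6 -46.5]
hinge [ 576.  -180.7]
edge shut [ 466.2 -185.9]
mid guide ends @60 [ 569.3 -180.3   62. ]
mid guide ends @60 [ 477.6 -180.9   62. ]
lid free outer +y (317.35714285714283, 136.64285714285714) [621.2 -83.3 200. ]
lid free outer -y (394.5, 131.21428571428572) [ 630.3 -273.1  200. ]
lid free inner +y (318.7857142857143, 151.92857142857142) [582.1 -85.3 200. ]
lid free inner -y (396.6428571428571, 146.21428571428572) [ 591.8 -275.6  200. ]
lid corner tri [ 592.1 -276.5  199.8] 1.7
lid corner tri [ 631.6 -273.5  195.8] 1.7
lid corner tri [582.1 -85.6 200.4] 0.9
lid corner tri [623.1 -83.9 195. ] 0.3
```

Two-view grip centre ≈ (521.5, 314, 126); lid's inner free edge at x≈587, z≈200 (about 1.67 rad), so it's clear. I'll write a move helper and check the blue box's location against the path.

```bash
cat >> h.py <<'E'
from scipy.spatial.transform import Rotation as Ro
def rot(rpy): return Ro.from_euler('xyz',rpy)
def Rxz(x,z):
    x=np.array(x,float);z=np.array(z,float);z/=np.linalg.norm(z);x-=z*(x@z);x/=np.linalg.norm(x)
    return Ro.from_matrix(np.c_[x,np.cross(z,x),z])
def delta(p0,R0,p1,R1):
    w=(R0.inv()*R1).as_rotvec(degrees=True); d=R0.inv().apply(np.array(p1)-np.array(p0))/1000
    return np.r_[w.round(2),d.round(4)]
E
python3 - <<'E'
from h import *
for p in((135,110),(80,165),(115,75),(110,135),(55,38)): print(p,onz('top',p,0).round(0),onz('top',p,100).round(0))
for p in((490,292),(398,362),(437,310)): print('sc',p,onz('scene',p,100).round(0))
print('knob',tri((437,310),(112,140)))
for n,p in(('rinse',(351,292)),('jar',(278,275)),): print(n,onz('scene',p,80).round(0))
s=state(); R0=rot(s['tcp_rot']); p0=np.array([227.626,582.096,186.361]); R0c=rot([np.pi,0,1.198])
up=np.array([.1446,.555,.819]); xs=np.array([.968,-.252,0]); R1=Rxz(xs,-up); g=np.array([521.5,314,126.5])
print('R1 rpy',R1.as_euler('xyz').round(4))
tg=g-19*up; print('grasp tcp',tg.round(1))
for h in(100,60,0): print(h,delta(p0,R0c,tg+h*up,R1))
E
```

```text
(135, 110) [791. 439.   0.] [747. 403. 100.]
(80, 165) [625. 594.   0.] [594. 546. 100.]
(115, 75) [906. 504.   0.] [852. 463. 100.]
(110, 135) [715. 510.   0.] [677. 469. 100.]
(55, 38) [1035.  696.    0.] [970. 639. 100.]
sc (490, 292) [551. 599. 100.]
sc (398, 362) [806. 419. 100.]
sc (437, 310) [645. 482. 100.]
knob (array([656.24268728, 469.69878616, 111.35493029]), np.float64(22.47891764561707))
rinse [657. 269.  80.]
jar [672.  76.  80.]
R1 rpy [ 2.5307e+00  1.0000e-04 -2.5470e-01]
grasp tcp [518.8 303.5 110.9]
100 [-2.855e+01 -2.537e+01  8.044e+01 -9.650e-02  3.659e-01 -6.500e-03]
60 [-2.855e+01 -2.537e+01  8.044e+01 -1.193e-01  3.686e-01  2.630e-02]
0 [-2.855e+01 -2.537e+01  8.044e+01 -1.535e-01  3.726e-01  7.540e-02]
```

Path is clear of the box (nearest corner ≈ (594,546)) and the tape is only 24 mm high. Moving to a pre-grasp 80 mm up the spreader's axis, tilted 35°.

Call:
servo_tool:
  rows:
    - [-28.5, -25.4, 80.4, -0.108, 0.367, 0.01, 0.07]
    - [-28.5, -25.4, 80.4, -0.108, 0.367, 0.01, 0.07]
    - [-28.5, -25.4, 80.4, -0.108, 0.367, 0.01, 0.07]
    - [-28.5, -25.4, 80.4, -0.108, 0.367, 0.01, 0.07]
    - [-28.5, -25.4, 80.4, -0.108, 0.367, 0.01, 0.07]
    - [-28.5, -25.4, 80.4, -0.108, 0.367, 0.01, 0.07]
    - [-28.5, -25.4, 80.4, -0.108, 0.367, 0.01, 0.07]
    - [-28.5, -25.4, 80.4, -0.108, 0.367, 0.01, 0.07]
    - [-28.5, -25.4, 80.4, -0.108, 0.367, 0.01, 0.07]
    - [-28.5, -25.4, 80.4, -0.108, 0.367, 0.01, 0.07]
    - [-28.5, -25.4, 80.4, -0.108, 0.367, 0.01, 0.07]

```text
t: 1.48
eef_pos: [530.0, 347.8, 176.4]
tcp_rot: [2.531, 0.002, -0.253]
ft_force: [0.6, -0.7, -0.3]
opening: 0.735
```

Run:
```python
from h import *
S=snap('scene','s1.png');T=snap('top','t1.png')
zoom(S,(330,100,470,290),3,'z1s.png',20); zoom(T,(90,110,250,240),5,'z1t.png',20)
s=state(); print(s['eef_pos'].round(1),s['joints'].round(2))
```

```text
[529.9 347.9 176.7] [ 0.65  0.76  1.21 -0.37  1.67  0.96]
```

View pics/z1s.png

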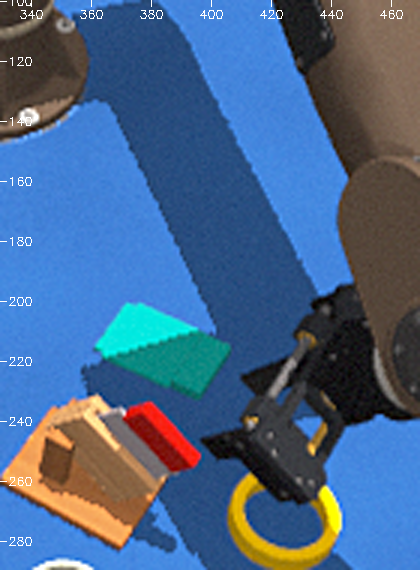

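View pics/z1t.png

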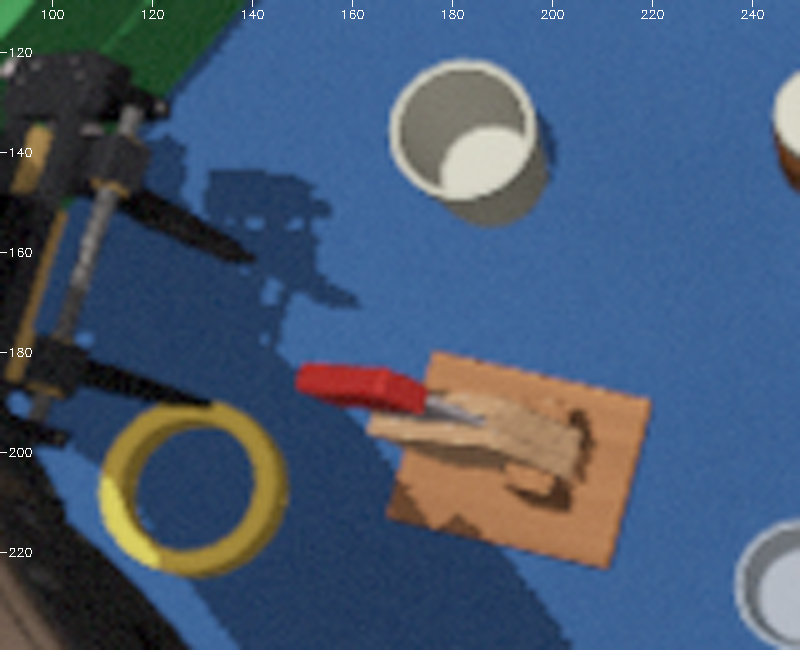

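Fingers (tips at top (140,161)/(132,190)) straddle the bar's line. Advance 80 mm along the tool axis and then close.

Call:
servo_tool:
  rows:
    - [0, 0, 0, 0, 0, 0.03, 0.07]
    - [0, 0, 0, 0, 0, 0.06, 0.07]
    - [0, 0, 0, 0, 0, 0.075, 0.07]
    - [0, 0, 0, 0, 0, 0.08, 0.07]
    - [0, 0, 0, 0, 0, 0.08, 0.045]
    - [0, 0, 0, 0, 0, 0.08, 0.025]
    - [0, 0, 0, 0, 0, 0.08, 0.01]
    - [0, 0, 0, 0, 0, 0.08, 0.01]
    - [0, 0, 0, 0, 0, 0.08, 0.01]

```text
t: 2.7
eef_pos: [518.5, 303.5, 110.9]
tcp_rot: [2.531, 0.001, -0.254]
ft_force: [-0.1, 0.7, 0.3]
opening: 0.264
```

Run:
```python
from h import *
s=state(); print(s['t'],s['eef_pos'].round(1),s['tcp_rot'].round(3),s['ft_force'].round(1),s['opening']*95.1)
S=snap('scene','s2.png');T=snap('top','t2.png')
zoom(S,(330,200,450,290),6,'z2s.png',10); zoom(T,(110,140,240,240),6,'z2t.png',10)
```

```text
2.7 [518.5 303.5 110.9] [ 2.531e+00  1.000e-03 -2.540e-01] [-0.1  0.7  0.3] 25.112024271669853
```

View pics/z2s.png

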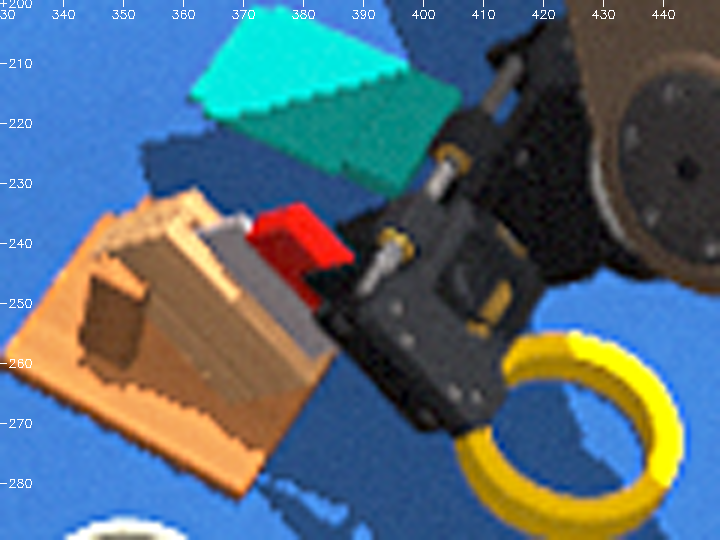

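View pics/z2t.png

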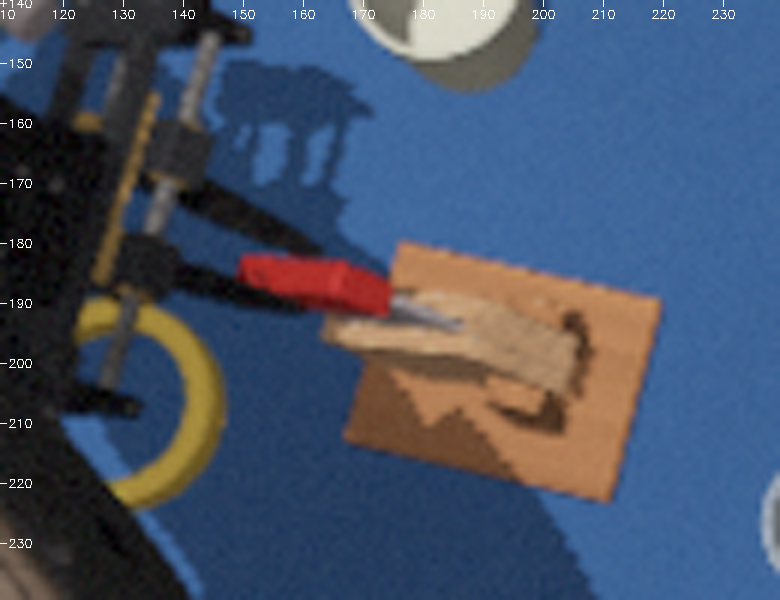

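Fingers not fully shut yet (25 mm); keep closing.

Call:
servo_tool:
  rows:
    - [0, 0, 0, 0, 0, 0, 0.0]
    - [0, 0, 0, 0, 0, 0, 0.0]
    - [0, 0, 0, 0, 0, 0, 0.0]

```text
t: 3.18
eef_pos: [518.5, 303.5, 110.8]
tcp_rot: [2.531, 0.001, -0.254]
ft_force: [-0.6, 0.7, 0.9]
opening: 0.162
```

Gripped at about 15.4 mm with barely any side force. Drawing out along the slot's axis.

Call:
servo_tool:
  rows:
    - [0, 0, 0, 0, 0, -0.005, 0.0]
    - [0, 0, 0, 0, 0, -0.015, 0.0]
    - [0, 0, 0, 0, 0, -0.03, 0.0]
    - [0, 0, 0, 0, 0, -0.05, 0.0]
    - [0, 0, 0, 0, 0, -0.075, 0.0]
    - [0, 0, 0, 0, 0, -0.1, 0.0]
    - [0, 0, 0, 0, 0, -0.12, 0.0]
    - [0, 0, 0, 0, 0, -0.12, 0.0]

```text
t: 4.18
eef_pos: [536.2, 371.2, 210.5]
tcp_rot: [2.533, -0.001, -0.254]
ft_force: [0.0, 0.0, -1.3]
opening: 0.166
```

Run:
```python
from h import *
s=state(); print(s['t'],s['eef_pos'].round(1),s['tcp_rot'].round(3),s['ft_force'].round(1),s['moment'].round(2),s['opening']*95.1)
S=snap('scene','s3.png');T=snap('top','t3.png')
zoom(S,(340,150,460,290),4,'z3s.png',10); zoom(T,(90,140,230,240),5,'z3t.png',10)
```

```text
4.175 [536.2 371.2 210.5] [ 2.533e+00 -1.000e-03 -2.540e-01] [ 0.   0.  -1.3] [ 0.36 -0.01 -0.07] 15.759319683082836
```

View pics/z3s.png

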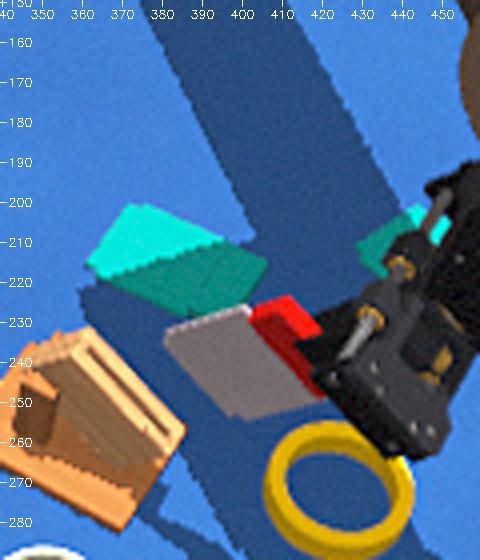

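View pics/z3t.png

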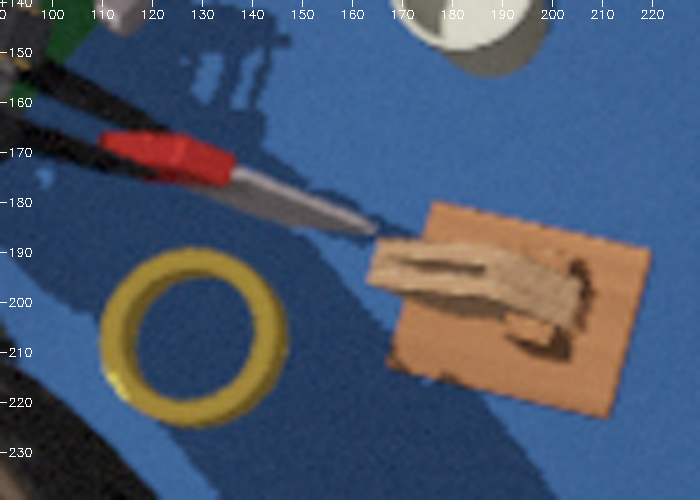

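Spreader is out (blade hangs clear in the scene at (400,240), stand slot empty). Compute the transfer to above the case, upright, blade along the case's x.

Run:
```python
from h import *
s=state(); p0=s['eef_pos'];R0=rot(s['tcp_rot'])
yaw=np.radians(2.7-90); R1=Rxz([np.cos(yaw),np.sin(yaw),0],[0,0,-1])
full=(R0.inv()*R1).as_rotvec(degrees=True); print(np.linalg.norm(full))
for f,p in((0,[536,371,270]),(.2,[532,320,290]),(1,[521,-183,290])):
    R=R0*Ro.from_rotvec(full*f,degrees=True); print(delta(p0,R0,p,R))
# spare grip top height: triangulate top faces' near ends
print('spare a (+y) ',*[np.round(q,1) for q in tri((155+478/6-.5,175+105/6-.5),(290+320/7-.5,130+483/7-.5))])
T=np.load('pics/top0.png.npy')
```

```text
79.68334926025973
[ 0.      0.      0.     -0.      0.0342 -0.0507]
[ 6.030e+00 -4.420e+00  1.407e+01  8.900e-03  8.700e-02 -3.820e-02]
[ 30.16   -22.11    70.36     0.1247   0.4881   0.2425]
spare a (+y)  [ 481.3 -127.9  117.7] 6.1
```

Call:
servo_tool:
  rows:
    - [0, 0, 0, 0, 0.034, -0.051, 0.0]
    - [6.0, -4.4, 14.1, 0.009, 0.087, -0.038, 0.0]
    - [30.2, -22.1, 70.4, 0.125, 0.488, 0.2425, 0.0]
    - [30.2, -22.1, 70.4, 0.125, 0.488, 0.2425, 0.0]
    - [30.2, -22.1, 70.4, 0.125, 0.488, 0.2425, 0.0]
    - [30.2, -22.1, 70.4, 0.125, 0.488, 0.2425, 0.0]
    - [30.2, -22.1, 70.4, 0.125, 0.488, 0.2425, 0.0]
    - [30.2, -22.1, 70.4, 0.125, 0.488, 0.2425, 0.0]
    - [30.2, -22.1, 70.4, 0.125, 0.488, 0.2425, 0.0]
    - [30.2, -22.1, 70.4, 0.125, 0.488, 0.2425, 0.0]
    - [30.2, -22.1, 70.4, 0.125, 0.488, 0.2425, 0.0]
    - [30.2, -22.1, 70.4, 0.125, 0.488, 0.2425, 0.0]

```text
t: 5.78
eef_pos: [520.8, -182.8, 289.6]
tcp_rot: [3.142, 0.001, -1.526]
ft_force: [-1.1, 0.5, -1.2]
opening: 0.161
```

Run:
```python
from h import *
s=state(); print(s['t'],s['eef_pos'].round(1),s['tcp_rot'].round(3),s['ft_force'].round(1),s['moment'].round(2),s['opening']*95.1,s['joints'].round(2))
S=snap('scene','s4.png');T=snap('top','t4.png')
zoom(S,(150,100,270,250),4,'z4s.png',10); zoom(T,(280,100,420,220),5,'z4t.png',10)
```

```text
5.775 [ 520.8 -182.8  289.6] [ 3.142e+00  1.000e-03 -1.526e+00] [-1.1  0.5 -1.2] [-0.03  0.19  0.02] 15.310801657266003 [-0.46  0.3   1.59  0.    1.26  1.07]
```

View pics/z4s.png

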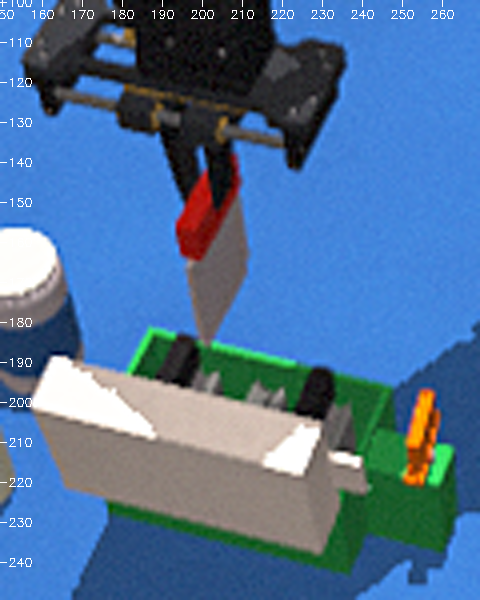

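View pics/z4t.png

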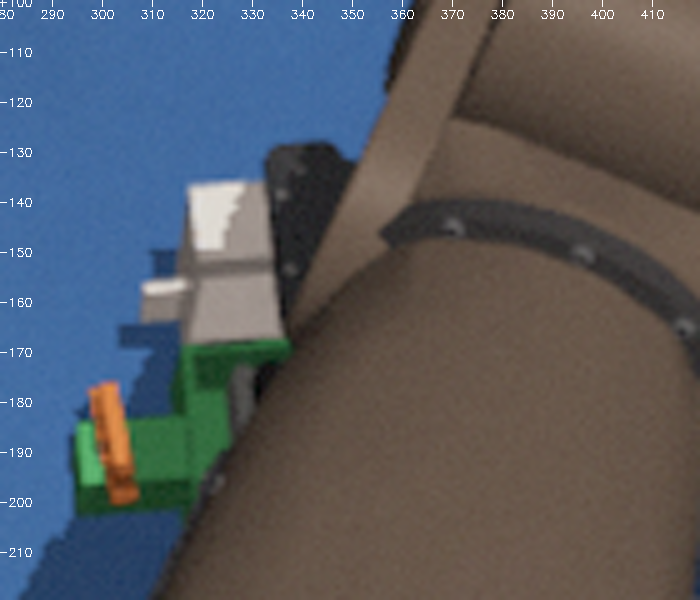

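Arm hides the top view, but the scene camera sees the spreader. Since the jaws centre it, the spreader's mid-plane is known (through the TCP, normal = tool x): I cast scene rays onto that plane to get its in-hand pose.

Run:
```python
from h import *
S=np.load('pics/s4.png.npy'); zoom(S,(182,130,222,192),9,'z4b.png',5)
S3=np.load('pics/s3.png.npy'); zoom(S3,(375,215,430,262),12,'z3b.png',5)
```

```text
(no output)
```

View pics/z4b.png

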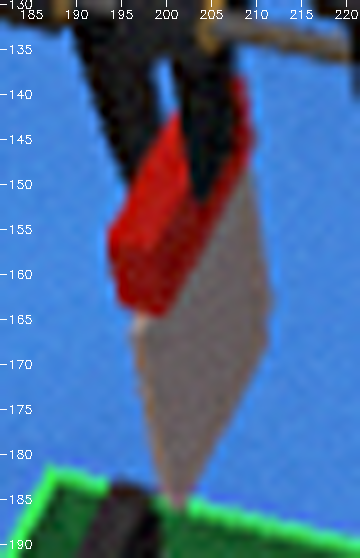

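View pics/z3b.png

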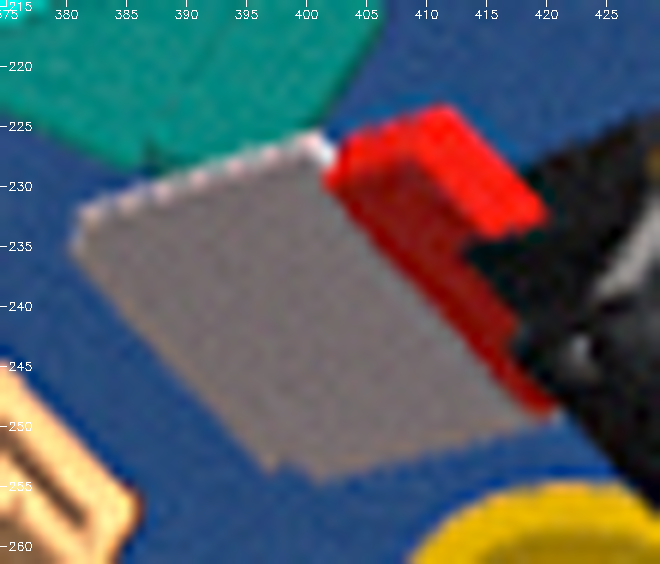

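Run:
```python
from h import *
def onplane(uv,p,n):
    o,d=ray('scene',uv); return o+d*((p-o)@n)/(d@n)
z=lambda X,Y:(375+X/12-.5,215+Y/12-.5)
p=np.array([536.2,371.2,210.5]);R=rot([2.533,-.001,-.254]).as_matrix()
n=R[:,0]; 
for nm,q,off in(('low +sx',z(73,250),2),('low -sx',z(272,474),2),('wide -sx z10',z(320,484),2),('blade top +sx z85',z(312,133),2),('red corner +sx bottom',z(325,180),8),('red corner -sx bottom',z(550,413),8),('red top +sx far',z(452,103),-8)):
    X=onplane(q,p+off*n,n); l=R.T@(X-p); print(nm,'tool xyz',l.round(1), 'rel grasp z', (l[2]+18.8).round(1))
print('now')
z=lambda X,Y:(182+X/9-.5,130+Y/9-.5)
p=np.array([520.8,-182.8,289.6]);R=rot([3.142,.001,-1.526]).as_matrix(); n=R[:,0]; print(R.round(3).tolist())
for nm,q,off in(('low near',z(178,510),-2),('blade corner far z10?',z(268,340),-2),('blade top far',z(248,165),-2),('blade top near',z(135,325),-2),('red low near bottom',z(158,318),-8),('red top near bottom-right',z(150,250),-8),('red left top',z(108,232),8)):
    X=onplane(q,p+off*n,n); l=R.T@(X-p); print(nm,'tool xyz',l.round(1),'rel grasp z', (l[2]+18.8).round(1),X.round(1))
```

```text
low +sx tool xyz [ 2.  31.9 78.5] rel grasp z 97.3
low -sx tool xyz [  2.  -36.5  80.7] rel grasp z 99.5
wide -sx z10 tool xyz [  2.  -42.   70.3] rel grasp z 89.1
blade top +sx z85 tool xyz [ 2.  41.8 -8.4] rel grasp z 10.4
red corner +sx bottom tool xyz [ 8.  34.  -8.8] rel grasp z 10.0
red corner -sx bottom tool xyz [  8.  -34.2 -11.9] rel grasp z 6.9
red top +sx far tool xyz [ -8.   32.8 -35.1] rel grasp z -16.3
now
[[0.045, -0.999, 0.0], [-0.999, -0.045, 0.001], [-0.001, -0.0, -1.0]]
low near tool xyz [ -2.  -38.1  77.7] rel grasp z 96.5 [ 558.8 -179.   212. ]
blade corner far z10? tool xyz [-2.  33.  79.8] rel grasp z 98.6 [ 487.8 -182.2  209.7]
blade top far tool xyz [-2.  38.   8.1] rel grasp z 26.9 [ 482.8 -182.5  281.5]
blade top near tool xyz [ -2.  -42.1  -8.6] rel grasp z 10.2 [ 562.7 -178.9  298.2]
red low near bottom tool xyz [ -8.  -39.3 -10.4] rel grasp z 8.4 [ 559.7 -173.1  300.1]
red top near bottom-right tool xyz [ -8.  -36.7 -35.8] rel grasp z -17.0 [ 557.1 -173.2  325.4]
red left top tool xyz [  8.  -29.9 -30.9] rel grasp z -12.1 [ 551.  -189.5  320.5]
```

In hand: blade's lower edge about 79 mm beyond the TCP, spreader centre about 2.3 mm to tool −y (world +x), tilt within ±1.5°. Now refine the slot's centre from the first top picture.

Run:
```python
from h import *
T=np.load('pics/top0.png.npy').astype(int)
for v in range(172,205,4): print(v,T[v,338:364].mean(1).round(0).astype(int).tolist())
zoom(np.load('pics/top0.png.npy'),(335,165,367,210),13,'z_guide.png',5)
```

```text
172 [40, 42, 43, 45, 46, 44, 45, 79, 107, 100, 99, 107, 103, 94, 91, 101, 92, 60, 47, 46, 46, 45, 44, 40, 32, 43]
176 [54, 62, 67, 72, 64, 44, 47, 58, 96, 108, 93, 66, 56, 78, 91, 94, 108, 115, 112, 112, 113, 114, 91, 56, 47, 44]
180 [92, 114, 113, 111, 97, 59, 46, 48, 86, 108, 102, 81, 47, 68, 90, 96, 101, 115, 111, 112, 113, 114, 101, 68, 44, 46]
184 [89, 110, 115, 114, 94, 61, 49, 48, 73, 99, 106, 89, 60, 59, 83, 93, 97, 110, 116, 113, 113, 112, 113, 90, 53, 44]
188 [55, 97, 116, 114, 114, 93, 57, 45, 62, 98, 108, 98, 80, 41, 77, 95, 95, 107, 114, 115, 114, 115, 113, 94, 58, 49]
192 [40, 94, 116, 114, 113, 95, 63, 45, 44, 78, 103, 106, 85, 56, 62, 84, 92, 99, 112, 116, 114, 113, 113, 114, 89, 48]
196 [33, 69, 106, 113, 115, 114, 95, 53, 50, 64, 94, 106, 92, 70, 48, 77, 94, 94, 106, 118, 114, 114, 114, 114, 92, 57]
200 [104, 119, 114, 117, 114, 117, 102, 71, 50, 45, 86, 105, 103, 79, 49, 67, 88, 91, 102, 115, 117, 115, 115, 116, 96, 68]
204 [110, 118, 117, 117, 118, 116, 113, 94, 52, 57, 77, 99, 103, 93, 83, 78, 92, 105, 104, 113, 116, 118, 115, 117, 116, 107]
```

View pics/z_guide.png

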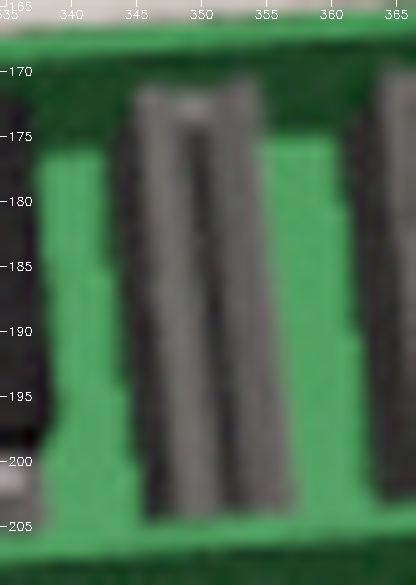

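Run:
```python
from h import *
c=np.array([521.1,-183.3]); 
for z in(50,55,60):
    A=onz('top',(349.9,180),z);B=onz('top',(352.2,200),z); d=A-B; yaw=np.degrees(np.arctan2(d[1],d[0])); t=(521.1-B[0])/(A[0]-B[0]); print(z,A.round(1),B.round(1),'yaw',yaw.round(2),'at x=521 y',(B+t*(A-B))[1].round(1))
```

```text
50 [ 547.4 -183.    50. ] [ 490.8 -186.3   50. ] yaw 3.35 at x=521 y -184.5
55 [ 546.1 -182.1   55. ] [ 489.8 -185.4   55. ] yaw 3.35 at x=521 y -183.6
60 [ 544.9 -181.3   60. ] [ 488.8 -184.5   60. ] yaw 3.35 at x=521 y -182.7
```

Slot centre ≈ (521.1, −183.5), yaw ≈ 2.9°, both estimates agree. Going down to just above the lips with a 2 mm correction toward the robot.

Call:
servo_tool:
  rows:
    - [0, 0, -0.3, 0.0006, 0.002, 0.03, 0.0]
    - [0, 0, -0.3, 0.0006, 0.002, 0.075, 0.0]
    - [0, 0, -0.3, 0.0006, 0.002, 0.11, 0.0]
    - [0, 0, -0.3, 0.0006, 0.002, 0.128, 0.0]
    - [0, 0, -0.3, 0.0006, 0.002, 0.135, 0.0]
    - [0, 0, -0.3, 0.0006, 0.002, 0.135, 0.0]

```text
t: 6.62
eef_pos: [519.8, -182.9, 155.3]
tcp_rot: [-3.141, 0.0, -1.518]
ft_force: [0.6, 0.3, -0.8]
opening: 0.165
```

Run:
```python
from h import *
s=state(); print(s['t'],s['eef_pos'].round(1),s['tcp_rot'].round(3),s['ft_force'].round(1),s['moment'].round(2),s['opening']*95.1)
S=snap('scene','s5.png'); zoom(S,(150,140,270,250),5,'z5s.png',10)
```

```text
6.625 [ 519.8 -182.9  155.3] [-3.141  0.    -1.518] [ 0.6  0.3 -0.8] [-0.05  0.21  0.04] 15.661052728604426
```

View pics/z5s.png

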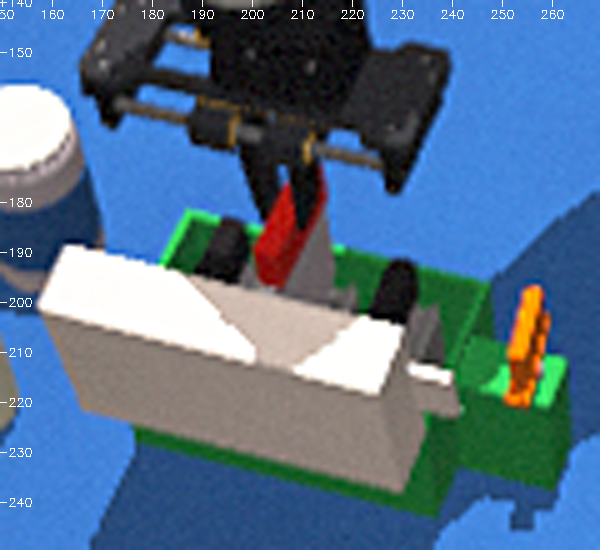

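Spreader hangs over the middle guide between both black grips. Lowering slowly through the lips.

Call:
servo_tool:
  rows:
    - [0, 0, 0, 0.0005, 0.001, 0.006, 0.0]
    - [0, 0, 0, 0.0005, 0.001, 0.012, 0.0]
    - [0, 0, 0, 0.0005, 0.001, 0.017, 0.0]
    - [0, 0, 0, 0.0005, 0.001, 0.022, 0.0]
    - [0, 0, 0, 0.0005, 0.001, 0.027, 0.0]
    - [0, 0, 0, 0.0005, 0.001, 0.032, 0.0]
    - [0, 0, 0, 0.0005, 0.001, 0.032, 0.0]

```text
t: 7.55
eef_pos: [518.5, -184.2, 122.7]
tcp_rot: [-3.141, 0.0, -1.519]
ft_force: [0.1, -1.2, -1.8]
opening: 0.164
```

Run:
```python
from h import *
s=state(); print(s['t'],s['eef_pos'].round(1),s['tcp_rot'].round(3),s['ft_force'].round(1),s['moment'].round(2),s['opening']*95.1)
S=snap('scene','s6.png'); zoom(S,(165,150,255,230),8,'z6s.png',10)
```

```text
7.55 [ 518.5 -184.2  122.7] [-3.141  0.    -1.519] [ 0.1 -1.2 -1.8] [-0.24  0.15 -0.04] 15.614154402847479
```

View pics/z6s.png

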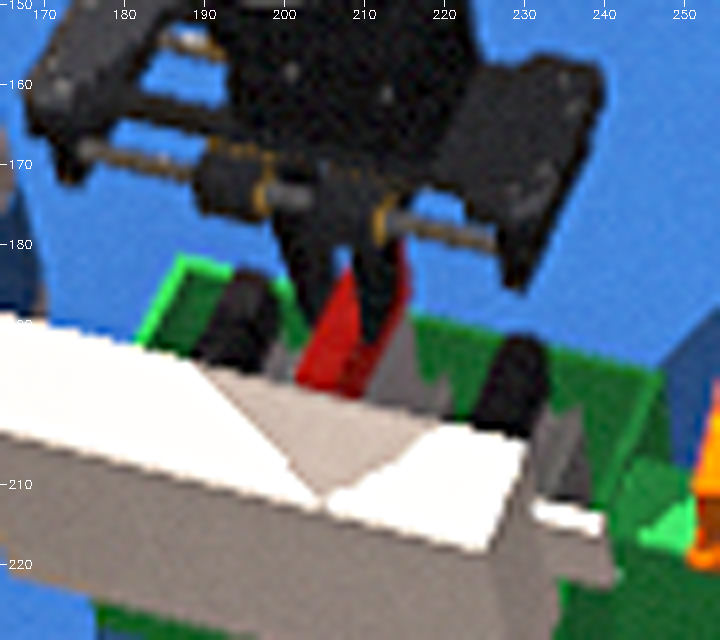

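Blade is past the mouth with only ~1 N side load. Continue down to near home.

Call:
servo_tool:
  rows:
    - [0, 0, 0, 0, 0, 0.005, 0.0]
    - [0, 0, 0, 0, 0, 0.01, 0.0]
    - [0, 0, 0, 0, 0, 0.015, 0.0]
    - [0, 0, 0, 0, 0, 0.02, 0.0]
    - [0, 0, 0, 0, 0, 0.025, 0.0]
    - [0, 0, 0, 0, 0, 0.029, 0.0]
    - [0, 0, 0, 0, 0, 0.032, 0.0]
    - [0, 0, 0, 0, 0, 0.032, 0.0]

```text
t: 8.6
eef_pos: [518.6, -184.2, 90.9]
tcp_rot: [-3.141, 0.0, -1.519]
ft_force: [-0.2, -1.0, -1.9]
opening: 0.167
```

Call:
servo_tool:
  rows:
    - [0, 0, 0, 0, 0, 0.0015, 0.0]
    - [0, 0, 0, 0, 0, 0.003, 0.0]
    - [0, 0, 0, 0, 0, 0.003, 0.0]

```text
t: 8.98
eef_pos: [518.7, -184.2, 88.1]
tcp_rot: [-3.14, 0.0, -1.519]
ft_force: [0.6, -1.7, -2.4]
opening: 0.162
```

Call:
servo_tool:
  rows:
    - [0, 0, 0, 0, 0, 0.001, 0.0]
    - [0, 0, 0, 0, 0, 0.002, 0.0]
    - [0, 0, 0, 0, 0, 0.003, 0.0]
    - [0, 0, 0, 0, 0, 0.003, 0.0]

```text
t: 9.48
eef_pos: [519.2, -184.4, 86.5]
tcp_rot: [-3.139, -0.001, -1.519]
ft_force: [-2.5, -0.9, 15.4]
opening: 0.163
```

Floor contact felt (15 N at z≈86.5). Relieve the push slightly and open to 45 mm (backs then within ±35 mm of the spares' ±44).

Call:
servo_tool:
  rows:
    - [0, 0, 0, 0, 0, -0.0012, 0.0]
    - [0, 0, 0, 0, 0, -0.0012, 0.02]
    - [0, 0, 0, 0, 0, -0.0012, 0.03]
    - [0, 0, 0, 0, 0, -0.0012, 0.04]
    - [0, 0, 0, 0, 0, -0.0012, 0.042]
    - [0, 0, 0, 0, 0, -0.0012, 0.042]

```text
t: 10.22
eef_pos: [518.6, -184.1, 86.3]
tcp_rot: [-3.141, 0.0, -1.519]
ft_force: [0.3, 0.1, 0.3]
opening: 0.436
```

Run:
```python
from h import *
s=state(); print(s['t'],s['eef_pos'].round(1),s['tcp_rot'].round(3),s['ft_force'].round(1),s['moment'].round(2),s['opening']*95.1)
S=snap('scene','s7.png'); zoom(S,(165,150,255,230),8,'z7s.png',10)
```

```text
10.225 [ 518.6 -184.1   86.3] [-3.141  0.    -1.519] [0.3 0.1 0.3] [-0.06  0.18  0.06] 41.438402029928604
```

View pics/z7s.png

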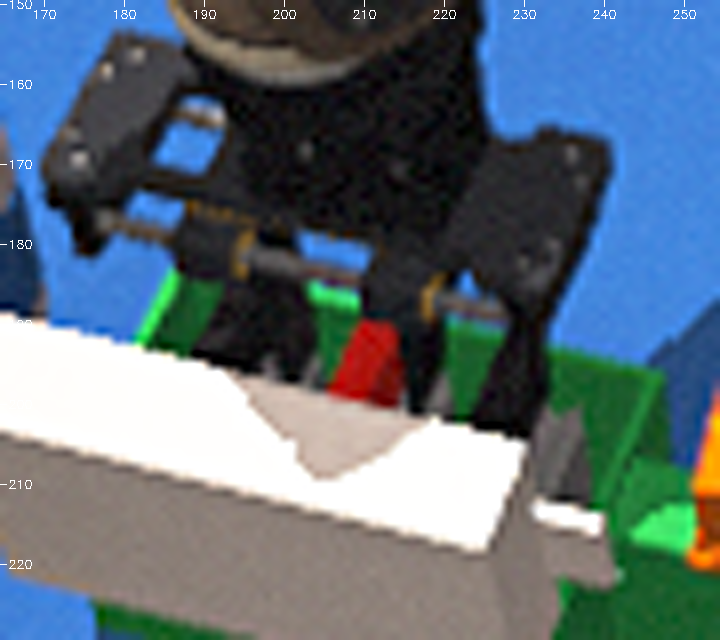

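Released and free of force. Straight up, then aside, so that the top camera can verify the fit.

Call:
servo_tool:
  rows:
    - [0, 0, 0, 0, 0, -0.02, 0.042]
    - [0, 0, 0, 0, 0, -0.06, 0.042]
    - [0, 0, 0, 0, 0, -0.12, 0.042]
    - [0, 0, 0, 0, 0, -0.18, 0.042]
    - [0, 0, 0, -0.06, 0.005, -0.194, 0.0]
    - [0, 0, 0, -0.12, 0.01, -0.194, 0.0]
    - [0, 0, 0, -0.18, 0.015, -0.194, 0.0]
    - [0, 0, 0, -0.24, 0.02, -0.194, 0.0]
    - [0, 0, 0, -0.3, 0.02, -0.194, 0.0]
    - [0, 0, 0, -0.3, 0.02, -0.194, 0.0]

```text
t: 11.52
eef_pos: [482.2, 117.6, 280.5]
tcp_rot: [-3.14, 0.001, -1.514]
ft_force: [1.1, -0.8, -0.4]
opening: 0.004
```

Run:
```python
from h import *
s=state(); print(s['t'],s['eef_pos'].round(1),s['tcp_rot'].round(3),s['ft_force'].round(1),s['opening']*95.1)
S=snap('scene','s8.png'); T=snap('top','t8.png'); zoom(S,(165,170,265,235),7,'z8s.png',10); zoom(T,(290,130,400,220),7,'z8t.png',10)
```

```text
11.525 [482.2 117.6 280.5] [-3.140e+00  1.000e-03 -1.514e+00] [ 1.1 -0.8 -0.4] 0.40644008978770463
```

View pics/z8s.png

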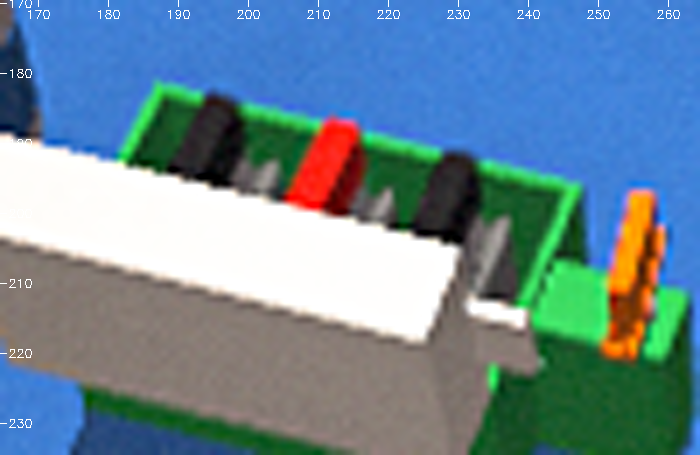

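View pics/z8t.png

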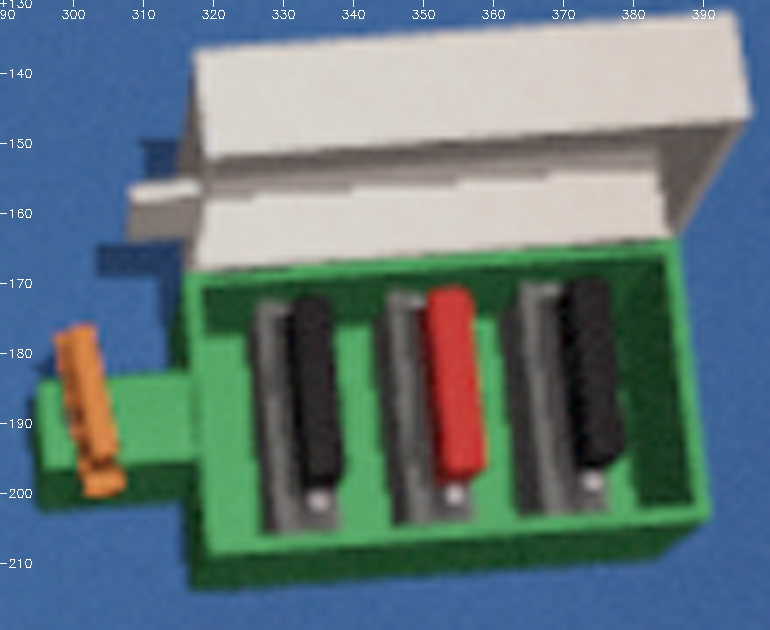

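The red spreader stands like the spares: its grip at top (355,185) spans the same rows and its foot sits in the guide; scene shows it level with them. Now go behind the lid with closed fingers.

Call:
servo_tool:
  rows:
    - [0, 0, 0.3, 0.055, -0.028, 0.0, 0.0]
    - [0, 0, 0.3, 0.11, -0.057, 0.005, 0.0]
    - [0, 0, 0.3, 0.165, -0.085, 0.01, 0.0]
    - [0, 0, 0.3, 0.22, -0.114, 0.02, 0.0]
    - [0, 0, 0.3, 0.275, -0.142, 0.03, 0.0]
    - [0, 0, 0.3, 0.304, -0.157, 0.03, 0.0]
    - [0, 0, 0.3, 0.304, -0.157, 0.03, 0.0]
    - [0, 0, 0.3, 0.304, -0.157, 0.07, 0.0]
    - [0, 0, 0.3, 0.304, -0.157, 0.1, 0.0]
    - [0, 0, 0.3, 0.304, -0.157, 0.11, 0.0]
    - [0, 0, 0.3, 0.304, -0.157, 0.11, 0.0]

```text
t: 13.0
eef_pos: [655.4, -181.2, 170.9]
tcp_rot: [-3.14, 0.0, -1.525]
ft_force: [-1.1, 0.6, 1.0]
opening: 0.007
```

Run:
```python
from h import *
s=state(); print(s['t'],s['eef_pos'].round(1),s['tcp_rot'].round(3),s['ft_force'].round(1),s['opening']*95.1)
c=np.array([521.1,-183.4]);y=np.radians(2.9);Rz=np.array([[np.cos(y),-np.sin(y)],[np.sin(y),np.cos(y)]]); print('local',(Rz.T@(s['eef_pos'][:2]-c)).round(1))
S=snap('scene','s9.png'); zoom(S,(130,90,270,250),4,'z9s.png',10)
```

```text
13.0 [ 655.4 -181.2  170.9] [-3.14   0.    -1.525] [-1.1  0.6  1. ] 0.6975288004255256
local [134.2  -4.6]
```

View pics/z9s.png

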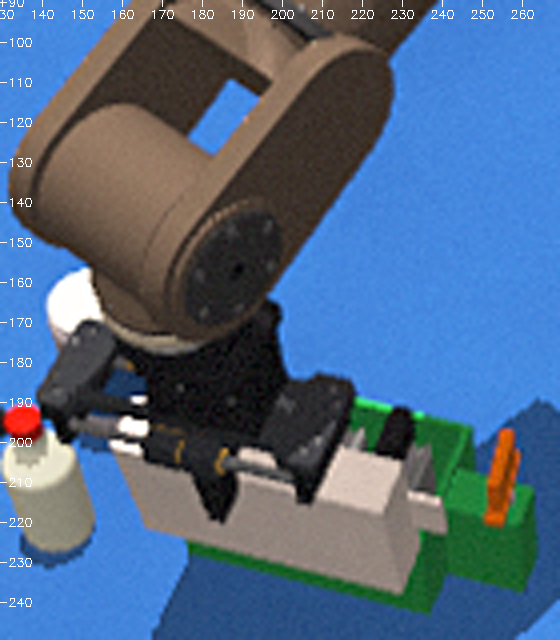

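Fingers are behind the lid at local x 134, clear of the bottle. Sweep along the hinge arc down to about 15°.

Call:
servo_tool:
  rows:
    - [0, 0, 0, 0, 0.017, 0.0, 0.0]
    - [0, 0, 0, 0, 0.029, -0.012, 0.0]
    - [0, 0, 0, 0, 0.043, -0.019, 0.0]
    - [0, 0, 0, 0, 0.055, -0.021, 0.0]
    - [0, 0, 0, 0, 0.07, -0.022, 0.0]
    - [0, 0, 0, 0, 0.082, -0.021, 0.0]
    - [0, 0, 0, 0, 0.096, -0.018, 0.0]
    - [0, 0, 0, 0, 0.108, -0.014, 0.0]
    - [0, 0, 0, 0, 0.121, -0.008, 0.0]
    - [0, 0, 0, 0, 0.131, -0.001, 0.0]
    - [0, 0, 0, 0, 0.142, 0.008, 0.0]
    - [0, 0, 0, 0, 0.15, 0.018, 0.0]

```text
t: 14.55
eef_pos: [505.1, -188.0, 151.6]
tcp_rot: [-3.141, 0.0, -1.525]
ft_force: [1.1, 0.5, 0.1]
opening: 0.007
```

Run:
```python
from h import *
s=state(); print(s['t'],s['eef_pos'].round(1),s['tcp_rot'].round(3),s['ft_force'].round(1),s['opening']*95.1)
c=np.array([521.1,-183.4]);y=np.radians(2.9);Rz=np.array([[np.cos(y),-np.sin(y)],[np.sin(y),np.cos(y)]]); print('local',(Rz.T@(s['eef_pos'][:2]-c)).round(1))
S=snap('scene','s10.png'); zoom(S,(130,110,270,250),4,'z10s.png',10)
```

```text
14.55 [ 505.1 -188.   151.6] [-3.141  0.    -1.525] [1.1 0.5 0.1] 0.6993970649000859
local [-16.2  -3.8]
```

View pics/z10s.png

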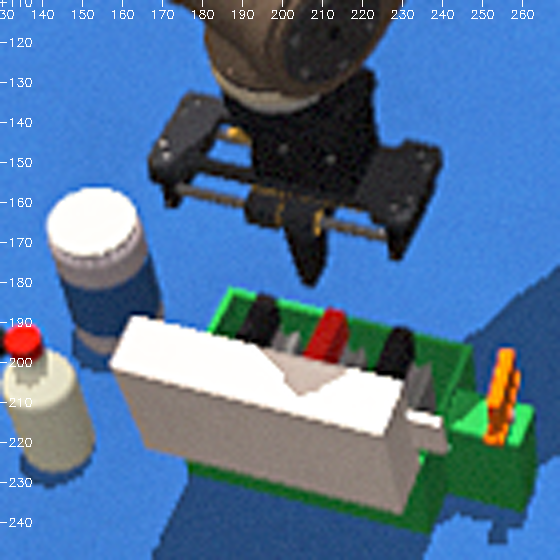

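The lid seems hardly moved: the fingertips apparently slipped over its top edge. Compare the lid's pixels before/after.

Run:
```python
from h import *
A=np.load('pics/s8.png.npy');B=np.load('pics/s10.png.npy')
w=(150,180,265,250); zoom(A,w,6,'za.png',10); zoom(B,w,6,'zb.png',10)
```

```text
(no output)
```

View pics/za.png

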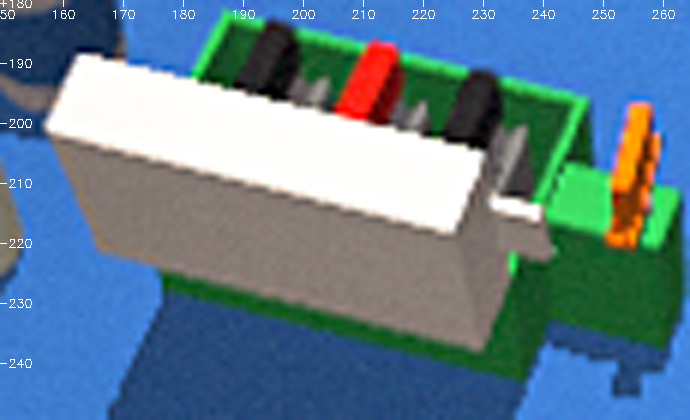

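View pics/zb.png

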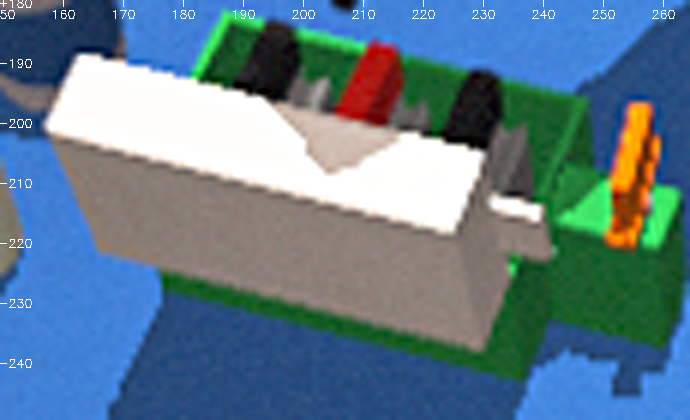

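Run:
```python
from h import *
print('proj tcp at s9',proj('scene',[655.4,-181.2,170.9]).round(1),'now',proj('scene',[505.1,-188,151.6]).round(1))
print('wp', proj('scene',[[655,-181,171],[626,-182,183],[612,-183,190]]).round(1))
zoom(np.load('pics/s9.png.npy'),(160,170,240,235),8,'z9b.png',10)
zoom(np.load('pics/s10.png.npy'),(160,140,240,205),8,'z10b.png',10)
s=state(); print(s['joints'].round(3),s['tau'].round(1))
```

```text
proj tcp at s9 [[186.8 223.1]] now [[209.  184.9]]
wp [[186.9 223. ]
 [190.8 211.7]
 [192.4 206. ]]
[-4.800e-01  4.100e-01  1.814e+00  1.000e-03  9.190e-01  1.044e+00] [  0.5 -56.2 -27.5   0.2  -0.1   0.1]
```

View pics/z9b.png

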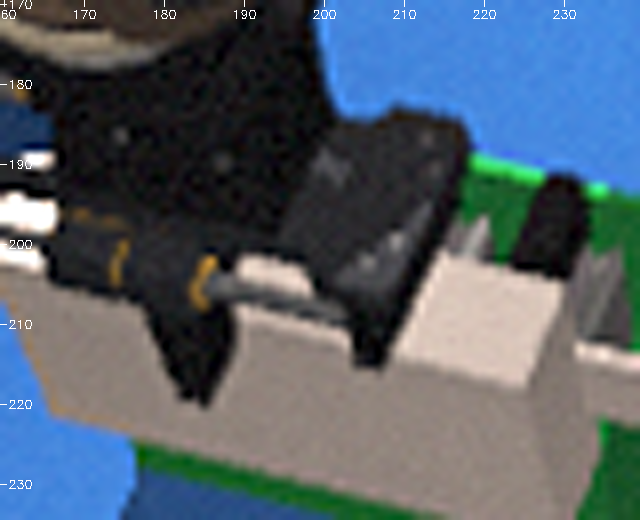

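View pics/z10b.png

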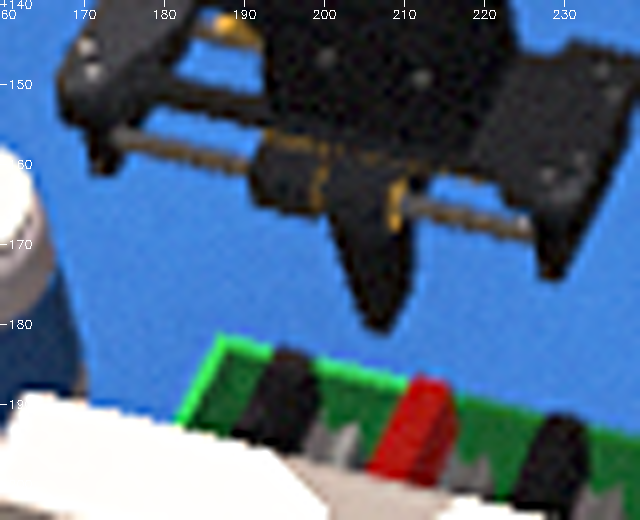

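The visible fingertip is about 3.5 px higher than the projected TCP; let me quantify that on other pictures.

Run:
```python
from h import *
for nm,p,op,yaw,seen in(('s4',[520.8,-182.8,289.6],15.3,-1.526,[(195.5,151),(204,152.5)]),('s9',[655.4,-181.2,170.9],.7,-1.525,[(184.5,220)]),('s10',[505.1,-188,151.6],.7,-1.525,[(207,181)])):
    ax=np.array([np.cos(yaw),np.sin(yaw),0]); p=np.array(p)
    for sgn in(1,-1):
        for dz in (0,10,20): print(nm,sgn,dz,proj('scene',p+sgn*ax*(op/2+2)+[0,0,dz]).round(1),end=' ')
        print('|',seen)
```

```text
s4 1 0 [[199. 155.]] s4 1 10 [[198.5 152.4]] s4 1 20 [[198.  149.7]] | [(195.5, 151), (204, 152.5)]
s4 -1 0 [[206.  156.7]] s4 -1 10 [[205.6 154. ]] s4 -1 20 [[205.1 151.3]] | [(195.5, 151), (204, 152.5)]
s9 1 0 [[186.  222.9]] s9 1 10 [[185.4 220.7]] s9 1 20 [[184.8 218.4]] | [(184.5, 220)]
s9 -1 0 [[187.6 223.4]] s9 -1 10 [[187.1 221.1]] s9 -1 20 [[186.5 218.9]] | [(184.5, 220)]
s10 1 0 [[208.2 184.7]] s10 1 10 [[207.9 182.4]] s10 1 20 [[207.5 180.1]] | [(207, 181)]
s10 -1 0 [[209.8 185.1]] s10 -1 10 [[209.4 182.8]] s10 -1 20 [[209.  180.5]] | [(207, 181)]
```

The visible finger end sits roughly 10–15 mm above the reported TCP, so the tip rode over the lid's edge (nothing was moved). Return behind the lid and go lower this time.

Call:
servo_tool:
  rows:
    - [0, 0, 0, 0, 0, -0.05, 0.0]
    - [0, 0, 0, 0, -0.01, -0.1, 0.0]
    - [0, 0, 0, 0, -0.06, -0.105, 0.0]
    - [0, 0, 0, 0, -0.12, -0.105, 0.0]
    - [0, 0, 0, 0, -0.152, -0.105, 0.0]
    - [0, 0, 0, 0, -0.152, -0.105, 0.0]
    - [0, 0, 0, 0, -0.152, -0.06, 0.0]
    - [0, 0, 0, 0, -0.152, -0.02, 0.0]
    - [0, 0, 0, 0, -0.152, 0.0, 0.0]
    - [0, 0, 0, 0, -0.152, 0.004, 0.0]
    - [0, 0, 0, 0, -0.152, 0.004, 0.0]

```text
t: 15.98
eef_pos: [657.5, -181.2, 149.3]
tcp_rot: [-3.14, -0.0, -1.525]
ft_force: [0.2, -0.1, 0.3]
opening: 0.006
```

```bash
cat >> h.py <<'E'
def loc(p):
    c=np.array([521.1,-183.4]);y=np.radians(2.9);Rz=np.array([[np.cos(y),-np.sin(y)],[np.sin(y),np.cos(y)]]); return np.r_[Rz.T@(np.array(p)[:2]-c),p[2]].round(1)
E
python3 - <<'E'
from h import *
s=state(); print(s['t'],s['eef_pos'].round(1),'local',loc(s['eef_pos']),s['ft_force'].round(1))
E
```

```text
15.975 [ 657.5 -181.2  149.3] local [136.4  -4.7 149.3] [ 0.2 -0.1  0.3]
```

Call:
servo_tool:
  rows:
    - [0, 0, 0, 0, 0.012, 0.0, 0.0]
    - [0, 0, 0, 0, 0.021, -0.003, 0.0]
    - [0, 0, 0, 0, 0.036, -0.012, 0.0]
    - [0, 0, 0, 0, 0.05, -0.02, 0.0]
    - [0, 0, 0, 0, 0.062, -0.024, 0.0]
    - [0, 0, 0, 0, 0.076, -0.026, 0.0]
    - [0, 0, 0, 0, 0.089, -0.026, 0.0]

```text
t: 16.85
eef_pos: [567.7, -185.2, 174.5]
tcp_rot: [-3.14, 0.0, -1.524]
ft_force: [2.2, -0.2, -0.3]
opening: 0.006
```

Run:
```python
from h import *
s=state(); print(s['t'],s['eef_pos'].round(1),'local',loc(s['eef_pos']),s['ft_force'].round(1))
S=snap('scene','s11.png'); zoom(S,(130,90,270,250),4,'z11s.png',10)
```

```text
16.85 [ 567.7 -185.2  174.5] local [ 46.5  -4.1 174.5] [ 2.2 -0.2 -0.3]
```

View pics/z11s.png

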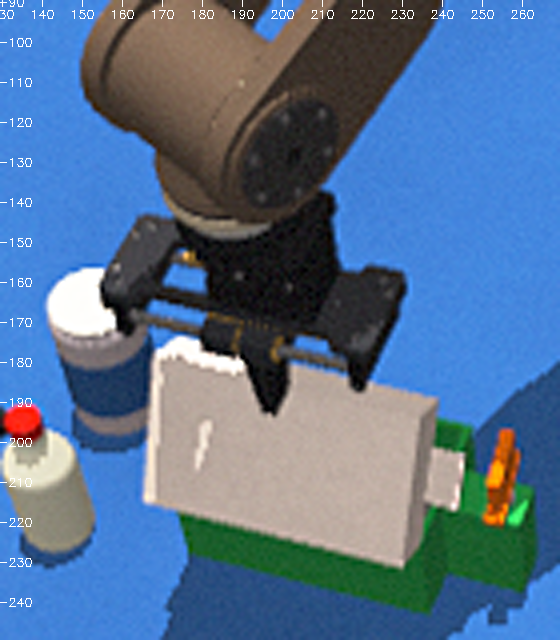

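The lid follows now (leaning over the case, 2 N on the fingers; tip at scene (197,193)). Continue the arc.

Call:
servo_tool:
  rows:
    - [0, 0, 0, 0, 0.013, 0.002, 0.0]
    - [0, 0, 0, 0, 0.025, 0.007, 0.0]
    - [0, 0, 0, 0, 0.038, 0.014, 0.0]
    - [0, 0, 0, 0, 0.048, 0.021, 0.0]
    - [0, 0, 0, 0, 0.059, 0.03, 0.0]
    - [0, 0, 0, 0, 0.067, 0.038, 0.0]

```text
t: 17.65
eef_pos: [501.0, -188.2, 135.5]
tcp_rot: [-3.141, 0.0, -1.525]
ft_force: [0.7, 0.3, -1.0]
opening: 0.003
```

Run:
```python
from h import *
s=state(); print(s['t'],s['eef_pos'].round(1),'local',loc(s['eef_pos']),s['ft_force'].round(1))
S=snap('scene','s12.png'); zoom(S,(130,90,270,250),4,'z12s.png',10)
```

```text
17.65 [ 501.  -188.2  135.5] local [-20.3  -3.8 135.5] [ 0.7  0.3 -1. ]
```

View pics/z12s.png

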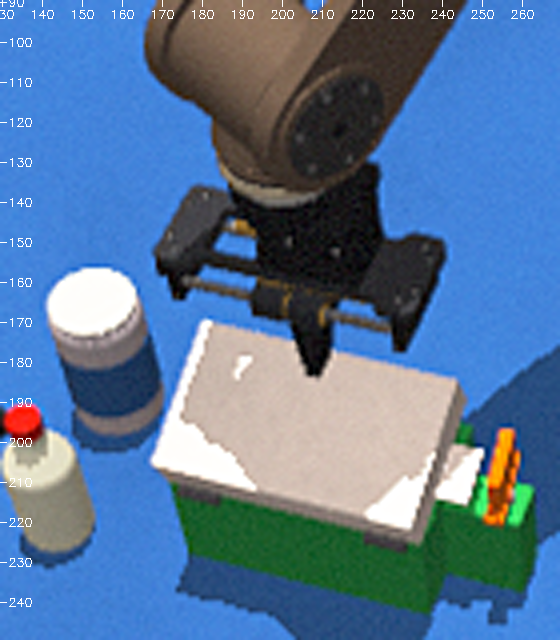

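Lid is at a small angle now (about 15°). Lower gently with force checks.

Call:
servo_tool:
  rows:
    - [0, 0, 0, 0, 0.003, 0.004, 0.0]
    - [0, 0, 0, 0, 0.006, 0.008, 0.0]
    - [0, 0, 0, 0, 0.008, 0.011, 0.0]
    - [0, 0, 0, 0, 0.008, 0.011, 0.0]

```text
t: 18.2
eef_pos: [493.7, -188.6, 125.1]
tcp_rot: [-3.141, 0.0, -1.524]
ft_force: [-0.8, 0.4, 0.8]
opening: 0.003
```

Call:
servo_tool:
  rows:
    - [0, 0, 0, 0, 0.002, 0.003, 0.0]
    - [0, 0, 0, 0, 0.003, 0.006, 0.0]
    - [0, 0, 0, 0, 0.003, 0.006, 0.0]

```text
t: 18.58
eef_pos: [490.7, -188.7, 119.1]
tcp_rot: [-3.141, 0.0, -1.524]
ft_force: [0.3, 0.5, 0.4]
opening: 0.005
```

Run:
```python
from h import *
s=state(); print(s['t'],s['eef_pos'].round(1),'local',loc(s['eef_pos']),s['ft_force'].round(1))
S=snap('scene','s13.png'); zoom(S,(150,130,270,250),5,'z13s.png',10)
```

```text
18.575 [ 490.7 -188.7  119.1] local [-30.7  -3.8 119.1] [0.3 0.5 0.4]
```

View pics/z13s.png

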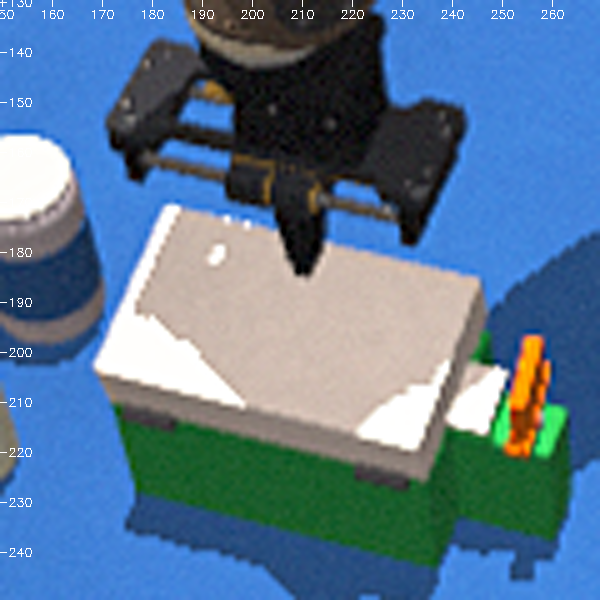

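```bash
cat >> h.py <<'E'
def w(l):
    c=np.array([521.1,-183.4]);y=np.radians(2.9);Rz=np.array([[np.cos(y),-np.sin(y)],[np.sin(y),np.cos(y)]]); l=np.array(l,float); return np.r_[c+Rz@l[:2],l[2]]
def lidpt(th,r,o,y): return w([55-r*np.cos(th)+o*np.sin(th),y,90+r*np.sin(th)+o*np.cos(th)])
E
python3 - <<'E'
from h import *
for th in(0,.05,.1,.2,.3):
    print(th,[proj('scene',lidpt(th,110,40,y))[0].round(1).tolist() for y in(-95,95)],'tab end',[proj('scene',lidpt(th,r,0,119))[0].round(1).tolist() for r in(35,75)])
zoom(np.load('pics/s13.png.npy'),(168,160,260,240),8,'z13b.png',5)
E
```

```text
0 [[185.3, 172.7], [247.5, 187.3]] tab end [[247.7, 218.1], [252.2, 207.2]]
0.05 [[184.7, 172.0], [247.1, 186.6]] tab end [[247.6, 217.8], [252.1, 206.4]]
0.1 [[184.1, 171.4], [246.7, 186.1]] tab end [[247.6, 217.4], [252.0, 205.7]]
0.2 [[182.8, 170.5], [245.9, 185.2]] tab end [[247.5, 216.9], [251.8, 204.4]]
0.3 [[181.4, 170.0], [244.9, 184.8]] tab end [[247.3, 216.4], [251.5, 203.3]]
```

View pics/z13b.png

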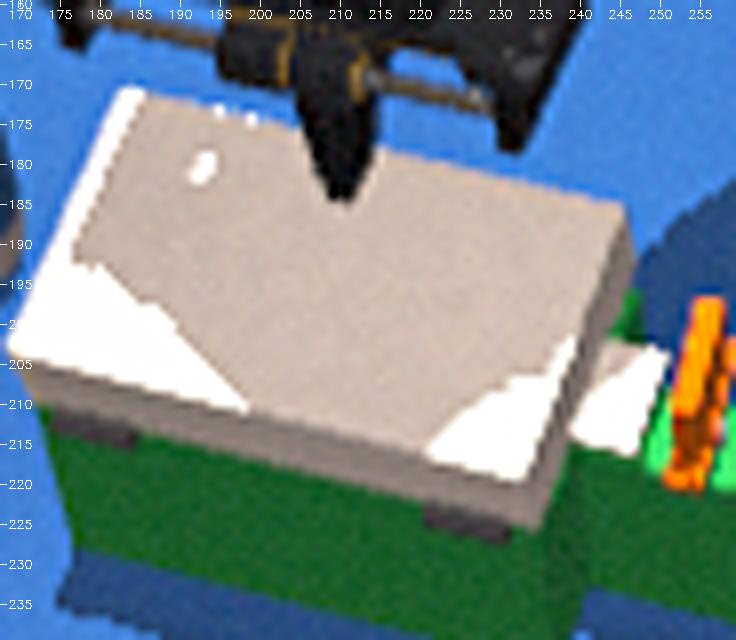

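Lid corners at (183,170)/(245.5,185) suggest still ~0.1–0.2 rad open. Continue pressing down until a firm stop is felt.

Call:
servo_tool:
  rows:
    - [0, 0, 0, 0, 0.0, 0.002, 0.0]
    - [0, 0, 0, 0, 0.001, 0.004, 0.0]
    - [0, 0, 0, 0, 0.001, 0.004, 0.0]

```text
t: 19.0
eef_pos: [489.7, -188.8, 115.1]
tcp_rot: [-3.141, 0.0, -1.524]
ft_force: [-0.2, 0.4, -0.3]
opening: 0.001
```

Call:
servo_tool:
  rows:
    - [0, 0, 0, 0, 0.0, 0.002, 0.0]
    - [0, 0, 0, 0, 0.0, 0.004, 0.0]
    - [0, 0, 0, 0, 0.0, 0.004, 0.0]

```text
t: 19.38
eef_pos: [489.8, -188.7, 111.1]
tcp_rot: [-3.141, 0.0, -1.524]
ft_force: [0.0, -0.2, -0.7]
opening: 0.004
```

Run:
```python
from h import *
s=state(); print(s['t'],s['eef_pos'].round(1),'local',loc(s['eef_pos']),s['ft_force'].round(1),s['opening'])
S=snap('scene','s14.png'); zoom(S,(168,150,260,230),8,'z14s.png',5)
```

```text
19.375 [ 489.8 -188.7  111.1] local [-31.5  -3.7 111.1] [ 0.  -0.2 -0.7] 0.003631938474927218
```

View pics/z14s.png

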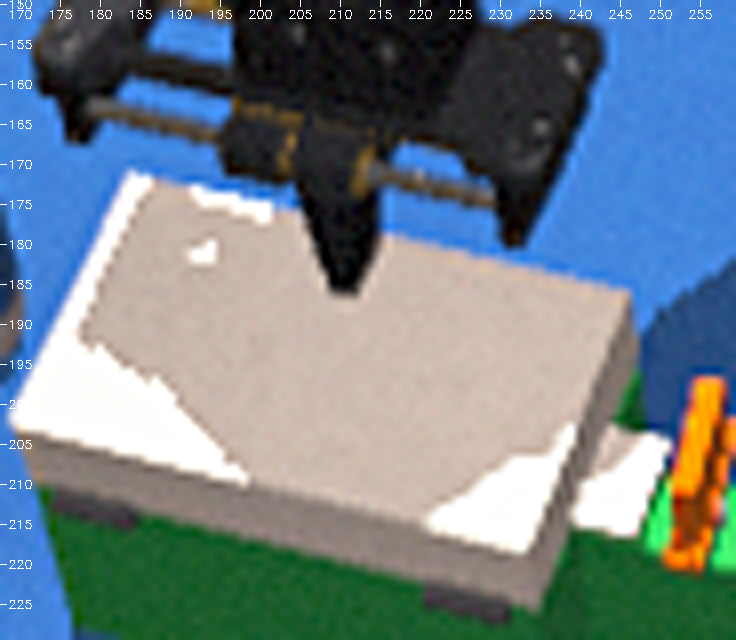

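Lid is nearly flat, corners now (184,171)/(246,186). Keep pressing in small steps.

Call:
servo_tool:
  rows:
    - [0, 0, 0, 0, 0.0, 0.002, 0.0]
    - [0, 0, 0, 0, 0.0, 0.004, 0.0]
    - [0, 0, 0, 0, 0.0, 0.004, 0.0]

```text
t: 19.8
eef_pos: [489.8, -188.7, 107.1]
tcp_rot: [-3.141, 0.0, -1.524]
ft_force: [-0.7, 0.2, 0.1]
opening: 0.006
```

Call:
servo_tool:
  rows:
    - [0, 0, 0, 0, 0.0, 0.002, 0.0]
    - [0, 0, 0, 0, 0.0, 0.003, 0.0]
    - [0, 0, 0, 0, 0.0, 0.003, 0.0]

```text
t: 20.18
eef_pos: [489.8, -188.8, 104.2]
tcp_rot: [-3.141, 0.0, -1.525]
ft_force: [0.2, -0.5, -0.7]
opening: 0.004
```

Run:
```python
from h import *
s=state(); print(s['t'],s['eef_pos'].round(1),'local',loc(s['eef_pos']),s['ft_force'].round(1),s['moment'].round(2),s['opening'])
S=snap('scene','s15.png'); zoom(S,(168,150,260,230),8,'z15s.png',5)
```

```text
20.175 [ 489.8 -188.8  104.2] local [-31.5  -3.8 104.2] [ 0.2 -0.5 -0.7] [-0.04  0.13 -0.03] 0.004270464176524905
```

The picture-view limit is reached, so I continue with numeric image measurements: the lid's free-edge row in several columns across the pictures.

Run:
```python
from h import *
def edge(I,u,v0,v1):
    a=I[v0:v1,u].astype(float); d=a[:,0]-a[:,2]  # r-b: blue bg negative, lid ~>0
    # subpixel crossing of -40 from below, first
    for k in range(len(d)-1):
        if d[k]<-40<=d[k+1]: return v0+k+(-40-d[k])/(d[k+1]-d[k])
    return None
for f in('s12','s13','s14','s15'):
    I=np.load(f'pics/{f}.png.npy'); print(f,[None if (e:=edge(I,u,160,205)) is None else round(e,2) for u in(188,190,192,194,222,226,228,236,238,240,242,244)])
for th in(0,.03,.06,.1,.15,.2,.3):
    P=np.array([proj('scene',lidpt(th,110,40,y))[0] for y in(-95,95)]); print(th,[round(np.interp(u,P[:,0],P[:,1]),2) for u in(188,190,192,194,222,226,228,236,238,240,242,244)])
```

```text
s12 [np.float64(161.61), np.float64(162.17), np.float64(162.67), np.float64(172.74), np.float64(169.6), np.float64(169.81), np.float64(180.76), np.float64(182.74), np.float64(183.23), np.float64(183.74), np.float64(184.19), np.float64(185.13)]
s13 [np.float64(162.47), np.float64(162.68), np.float64(163.25), np.float64(163.64), np.float64(170.4), np.float64(170.56), np.float64(171.17), np.float64(183.22), np.float64(183.74), np.float64(183.87), np.float64(184.78), np.float64(184.84)]
s14 [np.float64(164.19), np.float64(164.42), np.float64(164.86), np.float64(165.48), np.float64(172.14), np.float64(172.79), np.float64(173.29), np.float64(183.78), np.float64(184.21), np.float64(184.76), np.float64(185.21), np.float64(185.75)]
s15 [np.float64(165.59), np.float64(166.23), np.float64(166.56), np.float64(167.15), np.float64(173.58), np.float64(174.47), np.float64(174.83), np.float64(184.3), np.float64(184.75), np.float64(185.35), np.float64(185.74), np.float64(186.29)]
0 [np.float64(173.37), np.float64(173.84), np.float64(174.31), np.float64(174.78), np.float64(181.32), np.float64(182.26), 
[... 888 characters left out ...]
4(172.45), np.float64(172.92), np.float64(173.39), np.float64(179.92), np.float64(180.86), np.float64(181.32), np.float64(183.19), np.float64(183.66), np.float64(184.12), np.float64(184.59), np.float64(185.06)]
0.2 [np.float64(171.73), np.float64(172.19), np.float64(172.66), np.float64(173.13), np.float64(179.66), np.float64(180.59), np.float64(181.06), np.float64(182.93), np.float64(183.39), np.float64(183.86), np.float64(184.33), np.float64(184.79)]
0.3 [np.float64(171.52), np.float64(171.98), np.float64(172.45), np.float64(172.92), np.float64(179.45), np.float64(180.38), np.float64(180.85), np.float64(182.71), np.float64(183.18), np.float64(183.64), np.float64(184.11), np.float64(184.58)]
```

Run:
```python
from h import *
P={'s9':[655.4,-181.2,170.9],'s10':[505.1,-188,151.6],'s12':[501,-188.2,135.5],'s13':[490.7,-188.7,119.1],'s14':[489.8,-188.7,111.1],'s15':[489.8,-188.8,104.2]}
for f,p in P.items():
    I=np.load(f'pics/{f}.png.npy').max(2); q=proj('scene',p)[0]; 
    best=[(v,u) for u in range(int(q[0])-8,int(q[0])+8) for v in range(int(q[1])-15,int(q[1])+8) if I[v,u]<50]
    # component: column-wise lowest dark
    b=max(best); print(f,'tcp proj',q.round(1),'lowest dark',b, 'dv',round(q[1]-b[0],1), 'width at lowest-2', sum(1 for v,u in best if v==b[0]-2))
    print('   proj at +10,+20,+30',[proj('scene',np.array(p)+[0,0,d])[0].round(1).tolist() for d in(10,20,30)])
```

```text
s9 tcp proj [186.8 223.1] lowest dark (220, 185) dv 3.1 width at lowest-2 4
   proj at +10,+20,+30 [[186.2, 220.9], [185.7, 218.7], [185.1, 216.4]]
s10 tcp proj [209.  184.9] lowest dark (180, 208) dv 4.9 width at lowest-2 5
   proj at +10,+20,+30 [[208.6, 182.6], [208.2, 180.3], [207.8, 178.0]]
s12 tcp proj [210.2 187.5] lowest dark (183, 209) dv 4.5 width at lowest-2 4
   proj at +10,+20,+30 [[209.8, 185.2], [209.4, 182.9], [209.0, 180.6]]
s13 tcp proj [212.1 188.4] lowest dark (184, 211) dv 4.4 width at lowest-2 4
   proj at +10,+20,+30 [[211.8, 186.2], [211.4, 183.9], [211.0, 181.7]]
s14 tcp proj [212.5 189.9] lowest dark (185, 211) dv 4.9 width at lowest-2 4
   proj at +10,+20,+30 [[212.2, 187.7], [211.8, 185.5], [211.4, 183.3]]
s15 tcp proj [212.8 191.4] lowest dark (187, 212) dv 4.4 width at lowest-2 5
   proj at +10,+20,+30 [[212.4, 189.2], [212.0, 187.0], [211.7, 184.8]]
```

Run:
```python
from h import *
I=np.load('pics/scene0.png.npy')
def edge(I,u,v0,v1):
    a=I[v0:v1,u].astype(float); d=a[:,0]-a[:,2]
    for k in range(len(d)-1):
        if d[k]<-40<=d[k+1]: return v0+k+(-40-d[k])/(d[k+1]-d[k])
# case rim near edge (-x) in first picture: blue->green, use g-b
def edgeg(I,u,v0,v1):
    a=I[v0:v1,u].astype(float); d=a[:,1]-a[:,2]
    for k in range(len(d)-1):
        if d[k]<-20<=d[k+1]: return v0+k+(-20-d[k])/(d[k+1]-d[k])
us=(206,210,214,218,222,234,238,242,245)
print('rim seen',[None if (e:=edgeg(I,u,172,205)) is None else round(e,2) for u in us])
P=np.array([proj('scene',w([-55,y,90]))[0] for y in(-95,95)]); print('rim pred',P.round(1).tolist(),[round(np.interp(u,P[:,0],P[:,1]),2) for u in us])
```

```text
rim seen [np.float64(185.59), np.float64(186.4), np.float64(187.37), np.float64(188.38), np.float64(189.39), np.float64(192.31), np.float64(193.36), np.float64(194.37), np.float64(194.85)]
rim pred [[187.2, 181.6], [248.2, 196.0]] [np.float64(186.0), np.float64(186.95), np.float64(187.9), np.float64(188.84), np.float64(189.79), np.float64(192.63), np.float64(193.58), np.float64(194.53), np.float64(195.24)]
```

Corrected for the camera's −0.35 px bias (from the rim), the lid now reads about 0 rad. Press 2 mm more to feel the stop.

Call:
servo_tool:
  rows:
    - [0, 0, 0, 0, 0.0, 0.001, 0.0]
    - [0, 0, 0, 0, 0.0, 0.002, 0.0]
    - [0, 0, 0, 0, 0.0, 0.002, 0.0]

```text
t: 20.6
eef_pos: [489.8, -188.8, 102.2]
tcp_rot: [-3.14, 0.0, -1.524]
ft_force: [-0.2, 0.2, -0.6]
opening: 0.005
```

```bash
cat >> h.py <<'E'
def edge(I,u,v0,v1):
    a=I[v0:v1,u].astype(float); d=a[:,0]-a[:,2]
    for k in range(len(d)-1):
        if d[k]<-40<=d[k+1]: return v0+k+(-40-d[k])/(d[k+1]-d[k])
US=(222,226,230,236,238,240,242,244)
def lidang(I,us=US,b=-.35):
    o=np.array([edge(I,u,176,205) or np.nan for u in us]); ths=np.arange(-.1,.25,.005)
    pr=[]
    for th in ths:
        P=np.array([proj('scene',lidpt(th,110,40,y))[0] for y in(-95,95)]); pr.append(np.interp(us,P[:,0],P[:,1])+b)
    pr=np.array(pr); return o.round(2),[round(float(np.interp(-o[i],-pr[:,i],ths)),3) for i in range(len(us))]
E
python3 - <<'E'
from h import *
S=snap('scene','s16.png'); 
for f in('s12','s13','s14','s15','s16'): print(f,*lidang(np.load(f'pics/{f}.png.npy')))
I=S.max(2); print('tip col rows',[(u,[v for v in range(178,195) if I[v,u]<50][-1:]) for u in range(206,218)])
E
```

```text
s12 [179.57 180.27 181.32 182.74 183.23 183.74 184.19 185.13] [0.15, 0.194, 0.171, 0.166, 0.163, 0.155, 0.159, 0.094]
s13 [179.75 180.74 181.75 183.22 183.74 183.87 184.78 184.84] [0.124, 0.117, 0.107, 0.098, 0.092, 0.135, 0.081, 0.13]
s14 [180.26 181.34 182.33 183.78 184.21 184.76 185.21 185.75] [0.065, 0.05, 0.045, 0.041, 0.044, 0.037, 0.038, 0.031]
s15 [180.87 181.88 182.88 184.3  184.75 185.35 185.74 186.29] [0.009, 0.003, -0.003, -0.004, -0.003, -0.013, -0.007, -0.013]
s16 [181.29 182.3  183.21 184.77 184.88 185.77 185.87 186.58] [-0.025, -0.03, -0.028, -0.04, -0.013, -0.044, -0.017, -0.035]
tip col rows [(206, []), (207, [180]), (208, [183]), (209, [185]), (210, [187]), (211, [187]), (212, [187]), (213, [185]), (214, [183]), (215, []), (216, []), (217, [])]
```

Call:
servo_tool:
  rows:
    - [0, 0, 0, 0, 0.0, 0.001, 0.0]
    - [0, 0, 0, 0, 0.0, 0.002, 0.0]
    - [0, 0, 0, 0, 0.0, 0.003, 0.0]
    - [0, 0, 0, 0, 0.0, 0.003, 0.0]

```text
t: 21.15
eef_pos: [490.0, -188.9, 101.6]
tcp_rot: [-3.139, -0.001, -1.524]
ft_force: [-9.0, 2.7, 30.2]
opening: 0.004
```

Run:
```python
from h import *
s=state(); print(s['eef_pos'].round(1),s['ft_force'].round(2),s['moment'].round(2),s['tau'].round(2))
S=snap('scene','s17.png'); print(*lidang(S))
```

```text
[ 490.  -188.9  101.6] [-9.04  2.72 30.2 ] [ 0.65  1.8  -0.02] [ -0.13 -37.54 -17.2    0.23  -2.58  -0.  ]
[181.29 182.26 183.23 184.75 185.27 185.78 185.88 186.77] [-0.025, -0.027, -0.03, -0.038, -0.042, -0.045, -0.018, -0.049]
```

Firm stop at 30 N: the lid is shut. Back off upwards, then measure the turnbutton from the earlier clear pictures.

Call:
servo_tool:
  rows:
    - [0, 0, 0, 0, 0.0, -0.005, 0.0]
    - [0, 0, 0, 0, 0.0, -0.03, 0.0]
    - [0, 0, 0, 0, 0.0, -0.07, 0.0]
    - [0, 0, 0, 0, 0.0, -0.1, 0.0]
    - [0, 0, 0, 0, 0.0, -0.1, 0.03]

```text
t: 21.82
eef_pos: [490.5, -189.2, 201.1]
tcp_rot: [-3.137, -0.002, -1.524]
ft_force: [-0.2, 0.6, -0.4]
opening: 0.063
```

Run:
```python
from h import *
s=state(); print(s['t'],s['eef_pos'].round(1),s['ft_force'].round(1),s['opening']*95.1)
S=snap('scene','s18.png'); print(*lidang(S,(206,210,214,218,222,226,230,234,238,242)))
def om(I): a=I.astype(int); return ((a[...,0]>90)&(a[...,0]-a[...,2]>60)&(a[...,1]<0.75*a[...,0])&(a[...,1]>0.25*a[...,0])).astype(np.uint8)
for n,f,win in(('top','t8',(290,165,312,205)),('scene','s8',(245,185,265,225)),('scene','s18',(245,185,265,225))):
    I=np.load(f'pics/{f}.png.npy'); m=om(I)[win[1]:win[3],win[0]:win[2]]; ys,xs=np.nonzero(m); xs=xs+win[0];ys=ys+win[1]
    print(n,f,len(xs),'c',xs.mean().round(2),ys.mean().round(2),cv2.minAreaRect(np.c_[xs,ys].astype(np.float32)))
    for v in range(ys.min(),ys.max()+1): q=xs[ys==v]; print((v,q.min(),q.max()),end=' ')
    print()
# predicted fin top corners
for n in('top','scene'):
    print(n,'fin top',[proj(n,w([x,137+y,138]))[0].round(1).tolist() for x in(-25,25) for y in(-5,5)]);print(n,'fin bottom',[proj(n,w([x,137+y,106]))[0].round(1).tolist() for x in(-25,25) for y in(-5,5)]); print('wing top',[proj(n,w([x,137+y,106]))[0].round(1).tolist() for x in(-32,32) for y in(-7,7)])
```

```text
21.825 [ 490.5 -189.2  201.1] [-0.2  0.6 -0.4] 6.01895266935743
[177.4  177.8  179.29 180.29 181.34 182.28 183.23 184.21 185.23 185.87] [-0.013, 0.032, -0.015, -0.02, -0.028, -0.028, -0.03, -0.033, -0.039, -0.017]
top t8 134 c 302.22 188.6 ((302.2146301269531, 188.6682891845703), (23.746633529663086, 5.866814613342285), 77.90524291992188)
(177, np.int64(300), np.int64(302)) (178, np.int64(298), np.int64(302)) (179, np.int64(298), np.int64(303)) (180, np.int64(298), np.int64(303)) (181, np.int64(298), np.int64(303)) (182, np.int64(298), np.int64(303)) (183, np.int64(299), np.int64(304)) (184, np.int64(299), np.int64(304)) (185, np.int64(299), np.int64(304)) (186, np.int64(299), np.int64(304)) (187, np.int64(299), np.int64(304)) (188, np.int64(300), np.int64(304)) (189, np.int64(300), np.int64(305)) (190, np.int64(300), np.int64(305)) (191, np.int64(300), np.int64(305)) (192, np.int64(301), np.int64(305)) (193, np.int64(301), np.int64(306)) (194, np.int64(302), np.int64(305)) (195, np.int64(301), np.int64(305)) (196, np.int64(301), np.int64(305)) (197, np.int64(301), np.int64(307)) (19
[... 1931 characters left out ...]
), np.int64(257)) (216, np.int64(252), np.int64(256)) (217, np.int64(252), np.int64(256)) (218, np.int64(252), np.int64(256)) (219, np.int64(251), np.int64(255)) (220, np.int64(251), np.int64(255)) (221, np.int64(254), np.int64(255)) 
top fin top [[305.4, 194.8], [301.4, 195.1], [303.7, 175.8], [299.8, 176.1]]
top fin bottom [[304.7, 197.4], [300.9, 197.7], [303.1, 178.9], [299.3, 179.2]]
wing top [[305.7, 200.0], [300.3, 200.4], [303.6, 176.3], [298.3, 176.7]]
scene fin top [[256.4, 196.5], [259.9, 197.3], [250.7, 210.3], [254.2, 211.2]]
scene fin bottom [[256.9, 203.5], [260.3, 204.3], [251.2, 217.2], [254.7, 218.1]]
wing top [[257.0, 201.4], [261.7, 202.5], [249.7, 219.0], [254.5, 220.2]]
```

Lid holds (same reading after letting go). The fin is at about (513.7, −46.2) and already turned ≈6° from the case's x. Go above it, align, fingers 34 mm open.

Call:
servo_tool:
  rows:
    - [0, 0, -2.0, -0.05, -0.01, 0.0, 0.034]
    - [0, 0, -4.0, -0.1, -0.02, 0.0, 0.034]
    - [0, 0, -6.0, -0.142, -0.03, 0.0, 0.034]
    - [0, 0, -6.0, -0.142, -0.03, 0.0, 0.034]
    - [0, 0, -6.0, -0.142, -0.03, 0.03, 0.034]
    - [0, 0, -6.0, -0.142, -0.03, 0.05, 0.034]
    - [0, 0, -6.0, -0.142, -0.03, 0.05, 0.034]

```text
t: 22.75
eef_pos: [512.1, -46.1, 147.5]
tcp_rot: [3.139, 0.001, -1.421]
ft_force: [0.7, 0.0, -0.5]
opening: 0.354
```

Run:
```python
from h import *
s=state(); print(s['t'],s['eef_pos'].round(1),s['tcp_rot'].round(3),loc(s['eef_pos']),s['ft_force'].round(1),s['opening']*95.1,s['joints'].round(2))
S=snap('scene','s19.png'); I=S.astype(int)
# dark finger pixels & orange pixels near the fin
om=((I[...,0]>90)&(I[...,0]-I[...,2]>60)&(I[...,1]<0.75*I[...,0])&(I[...,1]>0.25*I[...,0])); dk=I.max(2)<60
print('tcp proj',proj('scene',s['eef_pos']).round(1))
for v in range(176,224): print(v,''.join('O' if om[v,u] else '#' if dk[v,u] else '.' for u in range(236,276)))
```

```text
22.75 [512.1 -46.1 147.5] [ 3.139e+00  1.000e-03 -1.421e+00] [ -2.1 137.5 147.5] [ 0.7  0.  -0.5] 33.65145780137851 [-0.22  0.38  1.87  0.    0.89  1.2 ]
tcp proj [[255.6 201.1]]
176 #########.##............################
177 ########..###...........#####.##########
178 ########...##...........#####.####....##
179 ########................#########.......
180 ########................########O.......
181 ########..####.........########.........
182 ########.####.........#########.........
183 .....########..........########.........
184 ........#####..........########.........
185 ........#####..........########.........
186 .........#####..........#######.........
187 .........#####...........####...........
188 .........#####...........####...........
189 .........#####...........####...........
190 ..........####...........####...........
191 ..........####...........###............
192 ..........####...........###............
193 ..........###............###............
194 ..........###............###............
195 ...........##............##.............
196 ...........#.....
[... 538 characters left out ...]
..OOOOOO.................
209 ................OOOOOOO.................
210 ................OOOOOO..................
211 ................OOOOOO..................
212 ................OOOOOO..................
213 ................OOOOOO..................
214 ................OOOOOO..................
215 ................OOOOOO..................
216 ................OOOOO...................
217 ................OOOOO...................
218 ...............OOOOOO...................
219 ...............OOOOO....................
220 ...............OOOOO....................
221 .................OOO....................
222 ........................................
223 ........................................
```

Finger tips at scene (247,196)/(262,198) straddle the fin. Lower to z≈94 with a force check.

Call:
servo_tool:
  rows:
    - [0, 0, 0, 0, 0, 0.015, 0.034]
    - [0, 0, 0, 0, 0, 0.03, 0.034]
    - [0, 0, 0, 0, 0, 0.045, 0.034]
    - [0, 0, 0, 0, 0, 0.053, 0.034]
    - [0, 0, 0, 0, 0, 0.053, 0.034]

```text
t: 23.42
eef_pos: [513.0, -45.5, 95.7]
tcp_rot: [-3.142, 0.001, -1.42]
ft_force: [0.3, -0.6, 0.9]
opening: 0.359
```

Run:
```python
from h import *
s=state(); print(s['t'],s['eef_pos'].round(1),s['tcp_rot'].round(3),loc(s['eef_pos']),s['ft_force'].round(1),s['opening']*95.1)
S=snap('scene','s20.png'); I=S.astype(int)
om=((I[...,0]>90)&(I[...,0]-I[...,2]>60)&(I[...,1]<0.75*I[...,0])&(I[...,1]>0.25*I[...,0])); dk=I.max(2)<60
for v in range(186,224): print(v,''.join('O' if om[v,u] else '#' if dk[v,u] else '.' for u in range(236,276)))
```

```text
23.425 [513.  -45.5  95.7] [-3.142e+00  1.000e-03 -1.420e+00] [ -1.1 138.2  95.7] [ 0.3 -0.6  0.9] 34.18633667603826
186 ...#####################################
187 ...#......##############################
188 ..###.....####..########################
189 ..############.........#################
190 ..########.###...........####.##########
191 #########....#...........#########...###
192 .########...............##########......
193 ..#######...............########........
194 ..#######..###..........########........
195 ..############..........#######.O.......
196 ........######..........#######.........
197 .........######.........########O.......
198 ..........#####....OOO..########........
199 ..........#####....OOO....######........
200 ..........#####....OOO....####..........
201 ..........#####...OOOO....###...........
202 ..........#####...OOOO....###...........
203 ..........#####...OOOOOO..###...........
204 ...........###....OOOOOO..###...........
205 ............##...OOOOOOO..###...........
206 ............##...OOOOOO...##............
207 ............##...OOOOOO...##............
208 ............#....OOOOOO...##............
209 ................OOOOOOO...#.............
210 ................OOOOOO..................
211 ................OOOOOO..................
212 ................OOOOOO..................
213 ................OOOOOO..................
214 ................OOOOOO..................
215 ................OOOOOO..................
216 ................OOOOO...................
217 ................OOOOO...................
218 ...............OOOOOO...................
219 ...............OOOOO....................
220 ...............OOOOO....................
221 ..................OO....................
222 ........................................
223 ........................................
```

Fingers sit either side of the fin (tips at rows 208–209, no force). Close on it.

Call:
servo_tool:
  rows:
    - [0, 0, 0, 0, 0, 0, 0.02]
    - [0, 0, 0, 0, 0, 0, 0.01]
    - [0, 0, 0, 0, 0, 0, 0.0]
    - [0, 0, 0, 0, 0, 0, 0.0]
    - [0, 0, 0, 0, 0, 0, 0.0]

```text
t: 24.1
eef_pos: [514.0, -48.5, 96.8]
tcp_rot: [-3.139, -0.004, -1.419]
ft_force: [-0.6, -22.9, -1.1]
opening: 0.101
```

Gripped the fin (9.6 mm) but with a 23 N side load: fin axis is ~3 mm further to −y than commanded. Null that first.

Call:
servo_tool:
  rows:
    - [0, 0, 0, 0.0015, 0, 0, 0.0]
    - [0, 0, 0, 0.003, 0, 0, 0.0]
    - [0, 0, 0, 0.003, 0, 0, 0.0]

```text
t: 24.48
eef_pos: [513.9, -48.9, 96.8]
tcp_rot: [-3.14, -0.001, -1.42]
ft_force: [-0.1, -4.2, 5.4]
opening: 0.099
```

Side load nulled (4 N). Turn counter-clockwise (negative about tool z), first 40°.

Call:
servo_tool:
  rows:
    - [0, 0, -8, 0, 0, 0, 0.0]
    - [0, 0, -16, 0, 0, 0, 0.0]
    - [0, 0, -24, 0, 0, 0, 0.0]
    - [0, 0, -32, 0, 0, 0, 0.0]
    - [0, 0, -40, 0, 0, 0, 0.0]
    - [0, 0, -40, 0, 0, 0, 0.0]

```text
t: 25.22
eef_pos: [514.3, -49.5, 96.8]
tcp_rot: [-3.141, -0.003, -0.719]
ft_force: [-0.3, -10.3, 3.7]
opening: 0.103
```

Run:
```python
from h import *
s=state(); print(s['t'],s['eef_pos'].round(1),s['tcp_rot'].round(3),s['ft_force'].round(1),s['moment'].round(2),s['opening']*95.1,s['joints'].round(2))
S=snap('scene','s21.png'); I=S.astype(int)
om=((I[...,0]>90)&(I[...,0]-I[...,2]>60)&(I[...,1]<0.75*I[...,0])&(I[...,1]>0.25*I[...,0])); dk=I.max(2)<60
for v in range(190,224): print(v,''.join('O' if om[v,u] else '#' if dk[v,u] else '.' for u in range(236,276)))
```

```text
25.225 [514.3 -49.5  96.8] [-3.141e+00 -3.000e-03 -7.190e-01] [ -0.3 -10.3   3.7] [-1.81  0.23  0.03] 9.787111666417264 [-0.22  0.46  1.92 -0.    0.76  0.5 ]
190 ......########...######...#######.......
191 ....########....#####.....#######.......
192 ..##########.#.######.....#######.......
193 #######..#############.##.#####.........
194 .####....##..###############............
195 .##.......#...###########...............
196 ..............###########...............
197 ..............###########...............
198 ...........#.O###########...............
199 .....###.....O###########...............
200 .....#.......######.####................
201 ..#...........#####.####................
202 #.............####.O####................
203 ..............####.OO###................
204 .............O.###.OO###................
205 .............OO###.OOO##................
206 .............OO.###OOOO#................
207 ..............OO###OOOO#................
208 ..............OOO##OOOOO................
209 ...............OO##OOOOO................
210 ................OO.OOOOOO...............
211 ................OOOOOOOOO...............
212 .................OOOOOOOO...............
213 ..................OOOOOOO...............
214 ..................OOOOOOO...............
215 ...................OOOOOO...............
216 ....................OOOOOO..............
217 ....................OOOOOOO.............
218 .....................OOOOOO.............
219 ......................OOOOO.............
220 ......................OOO...............
221 ........................................
222 ........................................
223 ........................................
```

The button turned along (fin now diagonal, −10 N side load). Turn the remaining ~44° to its stop, relieving the side load by 1 mm.

Call:
servo_tool:
  rows:
    - [0, 0, -8, 0.0007, 0.0008, 0, 0.0]
    - [0, 0, -16, 0.0007, 0.0008, 0, 0.0]
    - [0, 0, -24, 0.0007, 0.0008, 0, 0.0]
    - [0, 0, -32, 0.0007, 0.0008, 0, 0.0]
    - [0, 0, -39, 0.0007, 0.0008, 0, 0.0]
    - [0, 0, -44, 0.0007, 0.0008, 0, 0.0]
    - [0, 0, -44, 0.0007, 0.0008, 0, 0.0]

```text
t: 26.15
eef_pos: [515.0, -49.9, 96.8]
tcp_rot: [3.141, -0.004, 0.048]
ft_force: [4.0, -3.4, 1.4]
opening: 0.1
```

Run:
```python
from h import *
s=state(); print(s['t'],s['eef_pos'].round(1),s['tcp_rot'].round(3),s['ft_force'].round(1),s['moment'].round(2),s['opening']*95.1,s['joints'].round(2))
```

```text
26.15 [515.  -49.9  96.8] [ 3.141 -0.004  0.048] [ 4.  -3.4  1.4] [-0.79 -0.5  -0.  ] 9.480718620395004 [-0.22  0.46  1.92  0.    0.76 -0.27]
```

Call:
servo_tool:
  rows:
    - [0, 0, -1.5, 0, 0, 0, 0.0]
    - [0, 0, -3, 0, 0, 0, 0.0]
    - [0, 0, -3, 0, 0, 0, 0.0]

```text
t: 26.52
eef_pos: [515.0, -50.0, 96.8]
tcp_rot: [3.141, -0.004, 0.098]
ft_force: [3.9, -3.9, 1.1]
opening: 0.101
```

Run:
```python
from h import *
s=state(); print(s['t'],s['eef_pos'].round(1),s['tcp_rot'].round(3),s['ft_force'].round(1),s['moment'].round(2),s['opening']*95.1,s['joints'].round(2))
```

```text
26.525 [515.  -50.   96.8] [ 3.141 -0.004  0.098] [ 3.9 -3.9  1.1] [-0.99 -0.66 -0.58] 9.620916253240633 [-0.22  0.46  1.92  0.    0.76 -0.32]
```

Reaction moment −0.58 N·m: the stop is reached. Let go and rise straight up.

Call:
servo_tool:
  rows:
    - [0, 0, 2, 0, 0, 0, 0.0]
    - [0, 0, 2, 0, 0, 0, 0.02]
    - [0, 0, 2, 0, 0, 0, 0.03]
    - [0, 0, 2, 0, 0, 0, 0.034]
    - [0, 0, 2, 0, 0, 0, 0.034]
    - [0, 0, 2, 0, 0, -0.03, 0.034]
    - [0, 0, 2, 0, 0, -0.08, 0.034]
    - [0, 0, 2, 0, 0, -0.13, 0.034]
    - [0, 0, 2, 0, 0, -0.18, 0.034]
    - [0, 0, 2, 0, 0, -0.18, 0.034]

```text
t: 27.78
eef_pos: [514.6, -49.8, 279.7]
tcp_rot: [3.14, -0.007, 0.064]
ft_force: [-0.7, 0.3, -0.9]
opening: 0.36
```

Run:
```python
from h import *
s=state(); print(s['t'],s['eef_pos'].round(1),s['tcp_rot'].round(3),s['ft_force'].round(1),s['opening']*95.1)
```

```text
27.775 [514.6 -49.8 279.7] [ 3.14  -0.007  0.064] [-0.7  0.3 -0.9] 34.23127487622546
```

Move aside for a final check with both cameras.

Call:
servo_tool:
  rows:
    - [0, 0, 0, 0, -0.06, -0.01, 0.034]
    - [0, 0, 0, 0, -0.12, -0.02, 0.034]
    - [0, 0, 0, 0, -0.18, -0.02, 0.034]
    - [0, 0, 0, 0, -0.24, -0.02, 0.034]
    - [0, 0, 0, 0, -0.25, -0.02, 0.034]
    - [0, 0, 0, 0, -0.25, -0.02, 0.034]

```text
t: 28.52
eef_pos: [497.1, 200.0, 295.4]
tcp_rot: [3.141, 0.001, 0.065]
ft_force: [0.2, -0.6, 0.3]
opening: 0.359
```

Run:
```python
from h import *
s=state(); print(s['t'],s['eef_pos'].round(1),s['ft_force'].round(1))
S=snap('scene','s22.png');T=snap('top','t22.png')
print('lid',*lidang(S,(206,210,214,218,222,226,230,234,238,242)))
def om(I): a=I.astype(int); return ((a[...,0]>90)&(a[...,0]-a[...,2]>60)&(a[...,1]<0.75*a[...,0])&(a[...,1]>0.25*a[...,0])).astype(np.uint8)
for n,I,win in(('top',T,(285,165,330,205)),('scene',S,(230,180,280,230))):
    m=om(I)[win[1]:win[3],win[0]:win[2]]; k,lab,st,ce=cv2.connectedComponentsWithStats(m); i=1+st[1:,4].argmax(); ys,xs=np.nonzero(lab==i); P=np.c_[xs+win[0],ys+win[1]].astype(np.float32)
    W=np.array([onz(n,p,125)[:2] for p in P]); C=np.cov(W.T); ev,V=np.linalg.eigh(C); print(n,len(P),P.min(0),P.max(0),'long axis yaw',np.degrees(np.arctan2(V[1,1],V[0,1])).round(1),cv2.minAreaRect(W.astype(np.float32)))
    for v in range(win[1],win[3]): 
        if m[v-win[1]].any(): print(v,''.join('O' if x else '.' for x in m[v-win[1]]))
# lid in top view: white extents
a=T.astype(int); wm=((a.min(2)>150)).astype(np.uint8); wm[:,:290]=0; wm[:,410:]=0; wm[:120]=0; wm[225:]=0
k,lab,st,ce=cv2.connectedComponentsWithStats(wm); print('white comps',[ (st[i].tolist(),ce[i].round(1).tolist()) for i in range(1,k) if st[i,4]>50])
print('pred lid shut',[proj('top',lidpt(0,r,40,y))[0].round(1).tolist() for r in(0,110) for y in(-95,95)])
```

```text
28.525 [497.1 200.  295.4] [ 0.2 -0.6  0.3]
lid [177.42 177.82 178.82 179.82 180.85 181.82 182.78 183.78 184.8  185.74] [-0.015, 0.03, 0.024, 0.018, 0.011, 0.007, 0.006, 0.0, -0.007, -0.007]
top 159 [290. 184.] [313. 191.] long axis yaw 94.0 ((511.829833984375, -44.351951599121094), (59.4298210144043, 18.543548583984375), 88.585693359375)
184 ..............OOO..OOOOOOOOO.................
185 .........OOOOOOOOOOOOOOOOOOO.................
186 ........OOOOOOOOOOOOOOOOOOOOO................
187 ......OOOOOOOOOOOOOOOOOOOOOOO................
188 ......OOOOOOOOOOOOOOOOOOOOOOO................
189 ......OOOOOOOOOOOOOOOOOOOOOOO................
190 .....OOOOOOOOOOOOOOOOOOOOOOOO................
191 .....OOOOOOOOOOOOOO..........................
scene 215 [244. 201.] [266. 215.] long axis yaw 80.5 ((518.8289184570312, -43.787208557128906), (36.79391098022461, 65.69938659667969), 3.4041953086853027)
201 .................OOO..............................
202 ................O.OOOOOO..........................
203 ................OOOOOOOOOOOO......................
204 .................OOOOOOOOOOOOOOOO.................
205 .................OOOOOOOOOOOOOOOOO................
206 .................OOOOOOOOOOOOOOOOO................
207 ................OOOOOOOOOOOOOOOOOO................
208 ...............OOOOOOOOOOOOOOOOOOO................
209 ...............OOOOOOOOOOOOOOOOOOO................
210 ...............OOOOOOOOOOOOOOOOOOO................
211 ..............OOOOOOOOOOOOOOOOOOOO.O..............
212 ...................OOOOOOOOOOOOOOOOOO.............
213 .......................OOOOOOOOOOOOOO.............
214 ...........................OOOOOOOOOO.............
215 ...............................OOOOO..............
white comps [([308, 159, 88, 47, 3235], [354.4, 182.7])]
pred lid shut [[389.8, 159.0], [316.8, 164.4], [394.9, 200.4], [320.7, 205.9]]
```

The lid's edge reads 0.45 px different from before, possibly only due to shadow. Redo it with a 50%-level crossing, and compare with the rim bias measured the same way.

```bash
cat >> h.py <<'E'
def edge50(I,u,vp,half=5,ch=None):
    # vp predicted row; 50% crossing of (r-b) between bg above and surface below
    v0=int(round(vp))-half; a=I[v0:v0+2*half+1,u].astype(float); d=a[:,0]-a[:,2] if ch is None else a[:,ch]
    lo=np.median(d[:3]);hi=np.median(d[-3:]);m=(lo+hi)/2;s=np.sign(hi-lo)
    for k in range(len(d)-1):
        if s*(d[k]-m)<0<=s*(d[k+1]-m): return v0+k+(m-d[k])/(d[k+1]-d[k])
E
python3 - <<'E'
from h import *
us=np.array([206,210,214,218,222,226,230,234,238,242])
def line(th): 
    P=np.array([proj('scene',lidpt(th,110,40,y))[0] for y in(-95,95)]); return np.interp(us,P[:,0],P[:,1])
ths=np.arange(-.1,.2,.005); L=np.array([line(t) for t in ths])
P=np.array([proj('scene',w([-55,y,90]))[0] for y in(-95,95)]); ur=np.array([206,210,214,234,238,242]); rp=np.interp(ur,P[:,0],P[:,1])
for f in('scene0.png','s8.png'):
    I=np.load(f'pics/{f}.npy'); o=[edge50(I,u,v,3,1 if False else None) for u,v in zip(ur,rp)]; print(f,'rim obs-pred',[None if q is None else round(q-v,2) for q,v in zip(o,rp)])
for f in('s15','s17','s18','s22'):
    I=np.load(f'pics/{f}.png.npy'); o=np.array([edge50(I,u,v) or np.nan for u,v in zip(us,line(0))]); r=o-line(0); print(f,'obs-pred(0)',r.round(2),'bg',I[172,230],'lid',I[192,230])
print('d row/d theta',((line(.05)-line(0))/.05).round(1)[:3])
E
```

```text
scene0.png rim obs-pred [np.float64(0.21), np.float64(0.06), np.float64(0.09), np.float64(0.39), np.float64(0.37), np.float64(0.49)]
s8.png rim obs-pred [np.float64(0.22), np.float64(0.59), np.float64(-1.11), np.float64(0.43), np.float64(0.36), np.float64(0.45)]
s15 obs-pred(0) [ 0.42  2.36 -3.65 -0.42 -0.59 -0.52 -0.19 -0.19 -0.46 -0.4 ] bg [38 38 42] lid [205 190 178]
s17 obs-pred(0) [ 1.55   nan -3.24 -0.15 -0.17 -0.14  0.11  0.57 -0.06 -0.26] bg [45 44 48] lid [208 190 179]
s18 obs-pred(0) [-0.5  -0.85 -0.39 -0.34 -0.25 -0.2  -0.22 -0.18 -0.08 -0.26] bg [ 69 137 222] lid [208 188 178]
s22 obs-pred(0) [-0.56 -0.91 -0.84 -0.77 -0.7  -0.62 -0.61 -0.55 -0.46 -0.45] bg [ 68 131 213] lid [254 254 251]
d row/d theta [-11.3 -11.3 -11.3]
```

Run:
```python
from h import *
us=np.array([214,218,222,226,230,234,238,242])
def line(th,r,o,us): 
    P=np.array([proj('scene',lidpt(th,r,o,y))[0] for y in(-95,95)]); return np.interp(us,P[:,0],P[:,1])
for f in('s18','s22'):
    I=np.load(f'pics/{f}.png.npy')
    for ch in(0,1,None): print(f,ch,'free edge obs-pred0',np.array([edge50(I,u,v,5,ch) or np.nan for u,v in zip(us,line(0,110,40,us))])-line(0,110,40,us))
    print('col 226 rows 176..188',I[176:189,226].tolist())
    # bottom edge of lid's hinge-side wall (o=0,r=0 outer side) vs green, and top hinge edge
    ub=np.array([175,180,185,190,215,220,225]); lb=line(0,0,40,ub); print('hinge top edge',[round((edge50(I,u,v,3,0) or np.nan)-v,2) for u,v in zip(ub,lb)])
```

```text
s18 0 free edge obs-pred0 [-0.44536993 -0.38034899 -0.30008502 -0.26632701 -0.30624884 -0.19727205
 -0.12540289 -0.27844652]
s18 1 free edge obs-pred0 [-0.28689999 -0.08912092 -0.08467519 -0.00216494 -0.25133928  0.0609697
  0.01644108 -0.22195872]
s18 None free edge obs-pred0 [-0.38615092 -0.3420621  -0.2460235  -0.20275819 -0.22305645 -0.17794816
 -0.0794973  -0.25861936]
col 226 rows 176..188 [[61, 128, 217], [72, 134, 220], [69, 134, 218], [69, 136, 221], [66, 131, 219], [55, 125, 224], [137, 152, 201], [199, 183, 176], [205, 183, 168], [203, 184, 170], [204, 186, 176], [205, 187, 174], [203, 182, 171]]
hinge top edge [np.float64(0.43), np.float64(0.31), np.float64(0.23), np.float64(0.74), np.float64(-0.08), np.float64(-0.02), np.float64(0.24)]
s22 0 free edge obs-pred0 [-0.80602567 -0.72518649 -0.64569791 -0.60618905 -0.57685168 -0.50123595
 -0.44006299 -0.42878581]
s22 1 free edge obs-pred0 [-0.76935613 -0.65251378 -0.58168453 -0.5676065  -0.54692876 -0.44951981
 -0.41040371 -0.4281222 ]
s22 None free edge obs-pred0 [-0.83611699 -0.77322688 -0.70229756 -0.62386582 -0.60806442 -0.54502846
 -0.4574248  -0.44568977]
col 226 rows 176..188 [[64, 128, 212], [62, 122, 207], [63, 131, 214], [67, 128, 212], [63, 125, 211], [29, 106, 205], [227, 228, 238], [255, 255, 253], [255, 255, 252], [255, 253, 251], [254, 253, 251], [254, 254, 251], [254, 254, 252]]
hinge top edge [np.float64(0.39), np.float64(0.25), np.float64(0.22), np.float64(0.25), np.float64(0.51), np.float64(0.46), np.float64(0.36)]
```

Row 182's pixel shows the sunlit lid is overexposed in the last picture, which explains the shift. Cross-check the lid angle in the (not saturated) top view.

Run:
```python
from h import *
us=np.array([326,332,338,344,350,356,362,368,374,380,386])
def line(th,r,o,us): 
    P=np.array([proj('top',lidpt(th,r,o,y))[0] for y in(-95,95)]); P=P[P[:,0].argsort()]; return np.interp(us,P[:,0],P[:,1])
I=np.load('pics/t22.png.npy'); J=np.load('pics/t8.png.npy')
l0=line(0,110,40,us); print('free edge obs-pred(0)',np.array([(edge50(I,u,v,4,0) or np.nan)-v for u,v in zip(us,l0)]).round(2),'col 350:',I[196:210,350].tolist())
print('pred shift th=.03,.06:',(line(.03,110,40,us)-l0)[5].round(2),(line(.06,110,40,us)-l0)[5].round(2))
h0=line(0,0,40,us); print('hinge edge obs-pred',np.array([(edge50(I,u,v,4,0) or np.nan)-v for u,v in zip(us,h0)]).round(2)); print('pred shift hinge .06',(line(.06,0,40,us)-h0)[5].round(2))
P=np.array([proj('top',w([-55,y,90]))[0] for y in(95,-95)]); rp=np.interp(us,P[:,0],P[:,1]); print('rim pred',rp[[0,5,10]].round(1),'t8 col 350',J[200:212,350].tolist()); print('rim obs-pred', np.array([(edge50(J,u,v,3,1) or np.nan)-v for u,v in zip(us,rp)]).round(2))
# spreaders & bystanders unchanged? compare first/last top picture in their places
A=np.load('pics/top0.png.npy').astype(int); D=np.abs(A-I).sum(2)
for n,(x,y,r) in dict(squeeze=(421,163,14),can=(433,204,16),jar=(255,136,14),mix=(250,228,16),rinse=(184,138,18),tape=(128,207,20)).items():
    p=cv2.phaseCorrelate(A[y-r:y+r,x-r:x+r].mean(2).astype(np.float32),I[y-r:y+r,x-r:x+r].mean(2).astype(np.float32)); print(n,'shift px',np.round(p[0],2),round(p[1],2))
```

```text
free edge obs-pred(0) [0.17 0.57 1.11 0.34 0.93 0.27 0.77 0.19 0.7  0.98 0.44] col 350: [[217, 214, 207], [217, 217, 210], [217, 215, 208], [218, 217, 209], [218, 216, 209], [217, 214, 208], [217, 213, 205], [207, 204, 197], [163, 158, 151], [115, 107, 102], [101, 99, 91], [46, 78, 49], [34, 75, 42], [25, 70, 36]]
pred shift th=.03,.06: -0.72 -1.48
hinge edge obs-pred [-0.2  -0.37 -0.33 -0.22 -0.25 -0.22 -0.19 -0.16 -0.3  -0.14 -0.12]
pred shift hinge .06 -0.89
rim pred [208.2 206.  203.8] t8 col 350 [[111, 109, 107], [112, 110, 108], [114, 111, 108], [112, 111, 107], [107, 118, 104], [80, 142, 93], [77, 156, 95], [41, 93, 54], [31, 71, 38], [32, 74, 38], [32, 70, 40], [29, 71, 45]]
rim obs-pred [0.25 0.33 0.27 0.32 0.48 0.57 0.33 0.51 0.51 0.45 0.78]
squeeze shift px [0.06 0.04] 0.98
can shift px [-0.05  0.11] 0.99
jar shift px [ 0.09 -0.03] 0.99
mix shift px [ 0.33 -0.28] 0.8
rinse shift px [-13.25   5.28] 0.04
tape shift px [-0.38 -0.72] 0.3
```

Run:
```python
from h import *
A=np.load('pics/scene0.png.npy').astype(int); I=np.load('pics/s22.png.npy').astype(int)
for n,(x,y,r) in dict(rinse=(351,304,22),tape=(425,272,22),jar=(278,286,16),mix=(313,217,16),squeeze=(141,210,18)).items():
    p=cv2.phaseCorrelate(A[y-r:y+r,x-r:x+r].mean(2).astype(np.float32),I[y-r:y+r,x-r:x+r].mean(2).astype(np.float32)); print(n,'shift px',np.round(p[0],2),round(p[1],2))
s=state(); print(s['t'],s['qvel'].round(3),s['ft_force'].round(1))
```

```text
rinse shift px [0.68 0.75] 0.81
tape shift px [0.43 0.46] 0.99
jar shift px [-0.01 -0.03] 1.0
mix shift px [0.05 0.16] 0.87
squeeze shift px [ 0.06 -0.13] 1.0
28.625 [-0.012 -0.006 -0.003  0.001  0.001  0.005] [-0.2 -0.4  0.9]
```

All checks agree, and the arm is clear and at rest. Handing in.

Run:
```python
from h import *
print(job_done()); s=state(); print(s['t'],s['eef_pos'].round(1),s['ft_force'].round(1))
```

```text
the job is handed in; nothing more can be done
None
the job is handed in; nothing more can be done
```

I put the red spreader in the empty middle slot, shut the lid and turned the turnbutton to its stop. I handed the job in at about 28.6 s; no verdict was reported.

**What I did**
- **Spreader:** I drew it out along its 35° axis and lowered it slowly through the lips. It met the floor with about 15 N; I eased off and let go.
- **Lid:** I swept it shut until it stopped firmly, at 30 N on the fingers.
- **Turnbutton:** I gripped the fin and turned it counter-clockwise until the stop pushed back with about 0.6 N·m.

**Last checks**
- **Spreader:** seen from both cameras before the lid closed, its grip stood in line and level with the two spares. It is out of sight under the lid now.
- **Lid:** the top view gives 0 rad, within about 0.02 by my estimate. The scene view is less clear: −0.03 to 0.03 rad by its first reading, up to about 0.05–0.08 with other edge thresholds on a sunlit, overexposed lid. The turnbutton passed over the tab without resistance.
- **Turnbutton:** its long axis lies at 94°, against about 93° for the case's y.
- **Bystanders:** bottle, jar and mixing cup read as unmoved in the scene view, the can in the top view. Tape and rinse cup read within about 1 pixel there. Their top-view readings were not usable, probably because of the arm or its shadow.
- **At hand-in:** the arm was clear of everything, with no force on the tool.

**What went wrong or disagreed**
- The first lid sweep passed over the lid's edge without touching it. The real finger ends sit about 20–28 mm above the reported TCP, so I repeated the sweep lower.
- The fin stood about 3 mm from where I had measured it. I corrected that while holding it, before turning.
- I reached the limit of 40 viewed pictures partway through closing the lid, so the later checks come from measurements on the pictures, not from viewing them.

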